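# Refill the bath-ball jar from the little pail

## Robot

A 6-joint arm with a two-finger parallel gripper is mounted at the origin on the work surface. World frame = base frame: x ahead of the robot, y to its left, z up, the work surface at z = 0. Lengths are in mm, angles in degrees, forces in N, time in s.
With the tool pointing down it reaches from about 350 to 850 mm from the base axis. Payload 8.1 kg.
Tool frame: the origin (TCP) lies midway between the tips of the shut fingers; the grasp point (between the pads) lies 19 mm behind it; z points along the fingers, y is the line along which they close (so a half turn about z gives the same grasp; the last joint's range is limited). The gripper opens to 85 mm and grips with 20 to 120 N. Pads are 22 mm wide; open, the fingers measure 114 mm over their backs; the gripper's body (76 mm by 85 mm) begins 54 mm behind the grasp point. The pads swing forward as they close: fully open they stand 13 mm farther back than shut.
Start: joints at [-75.997, 7.471, 85.268, -0, 87.261, -4.893], TCP at [194.332, -567.662, 231.292] pointing down, gripper open.
Joint ranges: [-169.43, 169.43], [-51.17, 129.36], [1.28, 143.12], [-76.62, 256.62], [0, 156.53], [-152.29, 152.29]. Speed limits (degrees/s): [136.94, 136.94, 159.86, 180, 180, 180].

## Interface

Orientations are given as [roll, pitch, yaw] about the fixed x, y, z axes, in that order (R = Rz(yaw) Ry(pitch) Rx(roll)).
In Python, from bench import r gives the robot as it stands.
- The arm moves only by the tool steer_hand, called after "Call:" in YAML: its name, and indented under it one key for each argument. Schema: {"type":"object","properties":{"increments":{"type":"array","items":{"type":"number"},"minItems":7,"maxItems":56},"squeeze":{"type":"number"},"only":{"type":"string"},"quiet":{"type":"boolean"},"lines":{"type":"string"}},"required":["increments"],"additionalProperties":false}. increments is one flat list of numbers that holds 1 to 8 rows one after another, with no inner brackets; each row has 7 numbers: a rotation vector rx, ry, rz in degrees, then dx, dy, dz in units of 5 mm, then the finger opening in mm; each row is the pose to reach, as a shift and turn from the pose commanded when the call began, along the tool's axes at that moment; what a row does not reach only later rows make up. A row lasts 1/8 s, in which the tool goes at most 62.5 mm and 10.7 degrees, less where a joint would pass 70% of its speed; a pose out of reach is approached as far as the arm can. The fingers move at their own pace and stop on an object; squeeze is the grip in N (left out, the last holds). Time passes only in rows, so rows that do not move let the fingers close. The tool returns the time, the measured TCP pose, the force, the opening and the grip force at its end. only (a regular expression) keeps the lines of the reply that match it, lines (a string "A,B") keeps lines A to B, and quiet returns only ok. Input that does not fit is refused with a message, and nothing moves.
- r.sense(): the state, without advancing time (a new reading comes with each control period).
- r.snapshot(name): name is "side" or "top"; returns a dict with "pixels" (400x640x3 uint8, blue, green, red), "fx", "fy", "cx", "cy" (pixels), "pose" (4x4, takes a point from camera to world coordinates). Camera axes: x right, y up, looking along -z (the intrinsics and any distortion apply to the point x, -y, -z); pixel columns grow to the right and rows downward; lengths in mm; the calibration is good to about 2 mm. A picture is of the moment at which its call begins. There is no depth.
- r.hand_in(): hands the job in; it is judged then, once.
The state is a dict: "time": time; "joint_pos": joint angles; "qd": joint speeds; "joint_efforts": joint torques, N m; "tool_pos": TCP position; "tcp_rot": TCP orientation; "ft_force": force on the tool from outside, world axes, zero at the start; "wrist_torque": the same for the moment, N m; "finger_gap": finger opening in mm; "grip_force": force on a finger pad.
Only numpy, scipy, OpenCV 4.12 (cv2) and the standard library are available. Lean on these libraries where they do the work, as an engineer would, in place of code of your own. Each camera call takes 0.05 s, during which the arm holds its last target. There are 200 camera calls.

## Task

Top up the green jar with the bath fizz balls from the little yellow pail: lift the pail out of the caddy by its swinging handle and stand it upright on the counter, let go, then take it by its body and tip it low over the jar so that all seven balls end up in the jar. They crumble if they are thrown or fall far. Stand the empty pail back upright on the counter, set down gently, and leave the jar, the caddy's bottle, the soap dispenser and the toothbrush mug where they are.

Things in the scene. Friction and masses are not known exactly. Their poses are not given: they have to be found in the camera images.
- pail: small yellow metal pail, a straight round cup open at the top: 66 mm outside diameter, 80 mm tall, walls and bottom 3 mm, thin rolled rim 71 mm across; 0.12 to 0.18 kg empty. Origin: centre of the underside, z up its axis, y along the handle's hinge. It starts in a well of the caddy with the seven balls in it, about 11 mm of it above the caddy's rim, no room for fingers beside it
- pail_rim (a point): centre of the pail's mouth, 80 mm above its underside on its axis
- bail (a joint): angle of the pail's swinging handle about the pail's y axis: 0 = straight up over the mouth, positive leans to the pail's +x, from -1.5 to 1.5 rad. The hinge is lightly stiff (0.02 N m): the handle stays at the angle where it is left, but cannot hold up the pail's weight
- bail_grip (a point): middle of the handle's wooden grip, a round bar 12 mm thick, 44 mm long, along the pail's y axis, 64 mm from the hinge axis; the hinge axis lies 72 mm above the pail's underside (so 136 mm when the handle stands up). The legs are 4 mm steel wire, 81 mm apart over all, running down to the +y and -y sides of the pail
- jar: heavy open green glass jar, round, 128 mm outside diameter, 85 mm tall, wall 5 mm (mouth 118 mm across), bottom 7 mm; 0.4 to 0.7 kg, stands loose on the counter. Origin: centre of the underside, z up
- jar_rim (a point): centre of the jar's mouth, 85 mm above its underside
- caddy: white plastic caddy fixed on the counter, 112 x 212 mm over its rim, the rim 81 mm above the counter; a middle wall makes two open wells, each 96 x 96 mm, centred 50 mm to either side along its y axis; their floor is 12 mm above the counter. Origin: centre of its underside, long side along y. The pail stands in one well, the shampoo bottle in the other
- ball0: bath fizz ball, 24 mm diameter, about 11 g, pastel coloured, smooth and rather slippery; it rolls; origin at its centre
- ball1: bath fizz ball, 24 mm diameter, about 11 g, pastel coloured, smooth and rather slippery; it rolls; origin at its centre
- ball2: bath fizz ball, 24 mm diameter, about 11 g, pastel coloured, smooth and rather slippery; it rolls; origin at its centre
- ball3: bath fizz ball, 24 mm diameter, about 11 g, pastel coloured, smooth and rather slippery; it rolls; origin at its centre
- ball4: bath fizz ball, 24 mm diameter, about 11 g, pastel coloured, smooth and rather slippery; it rolls; origin at its centre
- ball5: bath fizz ball, 24 mm diameter, about 11 g, pastel coloured, smooth and rather slippery; it rolls; origin at its centre
- ball6: bath fizz ball, 24 mm diameter, about 11 g, pastel coloured, smooth and rather slippery; it rolls; origin at its centre
- shampoo: blue shampoo bottle with white cap, round, 56 mm diameter, 130 mm tall, loose, in the other well of the caddy (its top 142 mm above the counter); origin: centre of its underside. Leave it alone
- dispenser: white ceramic soap dispenser with a steel pump, 66 mm diameter, 155 mm tall, loose on the counter; origin: centre of its underside. Leave it alone
- brushes: blue ceramic mug, 72 mm diameter, with two toothbrushes sticking out to 171 mm high, loose on the counter; origin: centre of its underside. Leave it alone

How it is judged (in metres and radians):
On the way, in this order (a step that is already met when the one before it is completed fails the run):
1. the pail has been lifted out of the caddy by its handle (the gripper at the handle's grip) (height (world z) of pail above 0.045 m and distance between the grasp point and bail_grip below 0.035 m), for 0.1 s.
2. the pail, still holding all seven balls, has been taken out of the caddy, stands upright on the counter and has been let go (height (world z) of pail below 0.006 m and angle between pail's own z axis and vertical below 0.09 rad and linear speed of pail below 0.02 m/s and contact force between the fingers and pail below 0.1 N and z of each of ball0, ball1, ball2, ball3, ball4, ball5, ball6 in the frame of pail below 0.08 m and horizontal distance between each of ball0, ball1, ball2, ball3, ball4, ball5, ball6 and pail below 0.033 m), for 0.2 s.
3. the pail is tipped (more than 45 degrees) with its mouth over the jar, held elsewhere than by its handle (distance between the grasp point and bail_grip above 0.04 m and angle between pail's own z axis and vertical above 0.785 rad and horizontal distance between pail_rim and jar_rim below 0.1 m and height (world z) of pail_rim above 0.085 m).
4. all seven balls lie in the jar (z of ball0 in the frame of jar between 0 and 0.08 m and horizontal distance between each of ball0, ball1, ball2, ball3, ball4, ball5, ball6 and jar below 0.06 m and z of ball1 in the frame of jar between 0 and 0.08 m and z of ball2 in the frame of jar between 0 and 0.08 m and z of ball3 in the frame of jar between 0 and 0.08 m and z of ball4 in the frame of jar between 0 and 0.08 m and z of ball5 in the frame of jar between 0 and 0.08 m and z of ball6 in the frame of jar between 0 and 0.08 m and linear speed of each of ball0, ball1, ball2, ball3, ball4, ball5, ball6 below 0.05 m/s), for 0.2 s.
At the end, for the whole second after the job is handed in: All seven balls lie inside the jar (centres within 60 mm of its axis and below its rim) and are at rest; the pail stands on the counter, outside the caddy, upright within 5 degrees, released and at rest (all of step 4 and height (world z) of pail below 0.006 m and angle between pail's own z axis and vertical below 0.09 rad and linear speed of pail below 0.02 m/s and contact force between the fingers and pail below 0.1 N); the robot touches nothing.
It fails at once if the jar is pushed more than 30 mm from its place or tipped by more than 15 degrees (distance of jar from where it was at the start of the episode above 0.03 m or angle between jar's own z axis and vertical above 0.26 rad).
It fails at once if the shampoo bottle, the soap dispenser or the toothbrush mug is moved more than 30 mm or tipped by more than 20 degrees (distance of any of shampoo, dispenser, brushes from where it was at the start of the episode above 0.03 m or angle between any of shampoo, dispenser, brushes's own z axis and vertical above 0.35 rad).
It fails at once if a ball is thrown or falls far (faster than 2 m/s, a fall of about 0.2 m) (linear speed of any of ball0, ball1, ball2, ball3, ball4, ball5, ball6 above 2 m/s).
It fails at once if the pail is dropped or slammed on the counter (faster than 0.4 m/s within 20 mm of it) (height (world z) of pail below 0.02 m and linear speed of pail above 0.4 m/s).
It also fails if it takes over 70 s, if anything falls off the work surface, if the arm or the gripper's body presses on something with over 40 N, if the wrist force passes 120 N, or if a joint passes its speed limit or range.

## Working session

There is one attempt and no reset: what is moved stays moved. The work goes in short steps, Python scripts to look and compute and a tool call to move; the robot and the scene stay as the last step left them, time stands still between calls to the robot, and variables do not carry over. Pictures are saved under pics/ and viewed, at most 10 in all, crops included, and the job is handed in when it is done.

```bash
ls; mkdir -p pics; python3 - <<'E'
from bench import r
import cv2,numpy as np
for n in("side","top"):
    s=r.snapshot(n);cv2.imwrite(f"pics/{n}0.png",s["pixels"]);print(n,s["fx"],s["fy"],s["cx"],s["cy"],[k for k in s]);print(np.round(s["pose"],3))
print(r.sense())
E
```

```text
bench.py
pics
side 364.73545981626506 364.73545981626506 311.72724966263934 193.92028666020784 ['pixels', 'fx', 'fy', 'cx', 'cy', 'pose']
[[-8.04000e-01  4.66000e-01 -3.69000e-01  3.04750e+02]
 [-5.94000e-01 -6.10000e-01  5.24000e-01  4.60827e+02]
 [ 1.90000e-02  6.41000e-01  7.67000e-01  8.04064e+02]
 [ 0.00000e+00  0.00000e+00  0.00000e+00  1.00000e+00]]
top 402.3328082524716 402.3328082524716 319.11503111009927 202.77300260011614 ['pixels', 'fx', 'fy', 'cx', 'cy', 'pose']
[[ 2.600000e-02  9.870000e-01 -1.570000e-01  4.546820e+02]
 [-1.000000e+00  2.400000e-02 -1.300000e-02 -1.872200e+01]
 [-9.000000e-03  1.570000e-01  9.880000e-01  1.039858e+03]
 [ 0.000000e+00  0.000000e+00  0.000000e+00  1.000000e+00]]
{'time': 0.1, 'joint_pos': array([-7.59960371e+01,  7.51231702e+00,  8.53213259e+01, -2.82254930e-04,
        8.72603916e+01, -4.89272147e+00]), 'qd': array([-0.08427691, -0.18321144, -0.05490003, -0.16851202, -0.0556879 ,
       -0.03551491]), 'joint_efforts': array([ 1.50356740e-03, -5.70954037e+01, -5.01938725e+01, -1.33320254e-04,
        8.16513406e-03, -2.36069519e-05]), 'tool_pos': array([ 194.22510533, -567.19243618,  230.34972824]), 'tcp_rot': array([-1.79906284e+02, -7.73935418e-03,  1.88966918e+01]), 'ft_force': array([ 0.2209144 , -0.5249035 ,  0.72947676]), 'wrist_torque': array([ 0.01264113,  0.00238129, -0.01731869]), 'grip_force': 0.0, 'finger_gap': 85.55195942170502}
```

View pics/side0.png

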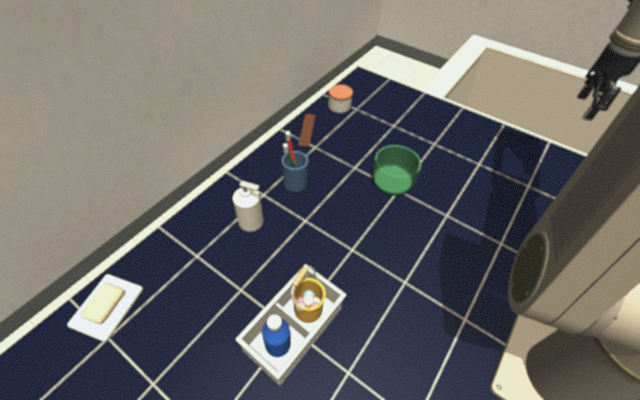

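View pics/top0.png

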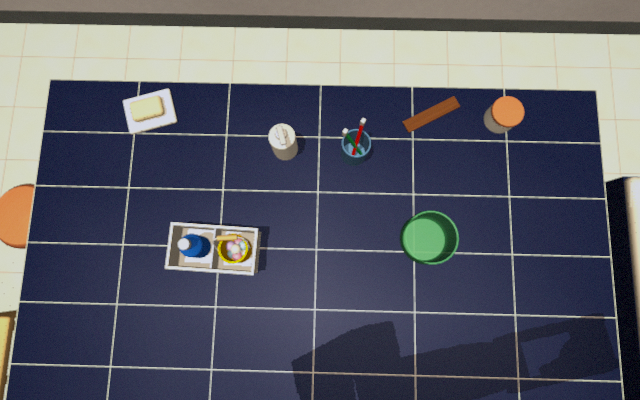

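The side view shows the pail at about (309,300), its grip near (301,273), the jar at (397,168) and the caddy around (290,325). In the top view the pail is at (235,249), the grip near (228,238) and the jar at (430,238). Next I'll zoom in on the pail.

```bash
python3 - <<'E'
import cv2,numpy as np
a=cv2.imread("pics/side0.png")[250:390,230:360];b=cv2.imread("pics/top0.png")[210:285,155:270]
a=cv2.resize(a,None,fx=3.4,fy=3.4,interpolation=cv2.INTER_CUBIC);b=cv2.resize(b,(340,int(75*340/115)),interpolation=cv2.INTER_CUBIC)
c=np.zeros((max(len(a),len(b)),a.shape[1]+340,3),np.uint8);c[:len(a),:a.shape[1]]=a;c[:len(b),a.shape[1]:]=b
print(c.shape,a.shape);cv2.imwrite("pics/z0.png",c)
E
```

```text
(476, 782, 3) (476, 442, 3)
```

View pics/z0.png

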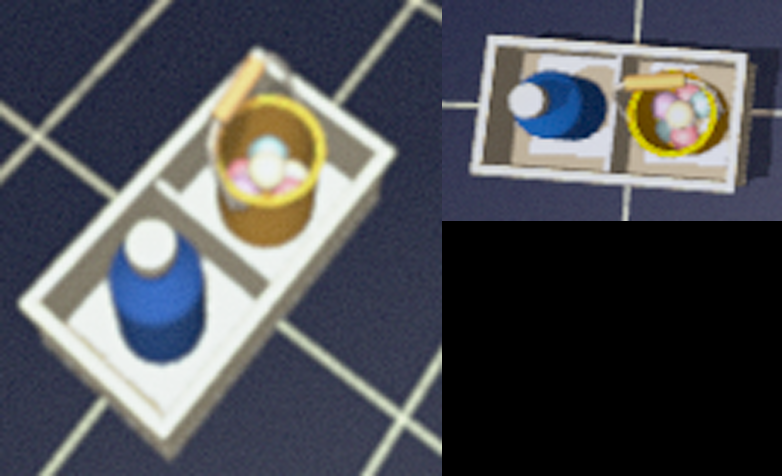

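The zoom shows the grip clearly. In side pixels it runs from about (306,267) to (295,284), and in top pixels from about (215,238) to (238,236). The handle leans away from the robot. I'll measure everything now with masks.

```bash
cat > h.py <<'E'
import cv2,numpy as np
from bench import r
def ray(s,uv):
    P=np.array(s["pose"]);K=np.array([[s["fx"],0,s["cx"]],[0,s["fy"],s["cy"]],[0,0,1]])
    x,y,_=np.linalg.solve(K,[uv[0],uv[1],1]);d=P[:3,:3]@[x,-y,-1];return P[:3,3],d/np.linalg.norm(d)
def plane(s,uv,z):
    o,d=ray(s,uv);return o+d*(z-o[2])/d[2]
def tri(s1,u1,s2,u2):
    o1,d1=ray(s1,u1);o2,d2=ray(s2,u2)
    t=np.linalg.lstsq(np.c_[d1,-d2],o2-o1,rcond=None)[0];a=o1+t[0]*d1;b=o2+t[1]*d2
    return (a+b)/2,np.linalg.norm(a-b)
def mask(im,lo,hi,box):
    m=cv2.inRange(cv2.cvtColor(im,cv2.COLOR_BGR2HSV),lo,hi);k=np.zeros_like(m);x0,y0,x1,y1=box;k[y0:y1,x0:x1]=m[y0:y1,x0:x1];return k
def big(m):
    c,_=cv2.findContours(m,cv2.RETR_EXTERNAL,cv2.CHAIN_APPROX_NONE);return max(c,key=cv2.contourArea)
E
python3 - <<'E'
from h import *
S=r.snapshot("side");T=r.snapshot("top")
for n,s,pts in(("side",S,[(301,275),(303,271),(322,296),(294,291)]),("top",T,[(227,237),(232,236),(222,250),(247,250)])):
    hsv=cv2.cvtColor(s["pixels"],cv2.COLOR_BGR2HSV);print(n,[hsv[v,u].tolist() for u,v in pts])
res={}
for n,s,gb,rb,jb,cb in(("side",S,(288,260,310,290),(288,272,330,315),(360,130,435,205),(230,255,355,390)),("top",T,(212,230,241,243),(215,230,255,268),(390,200,470,275),(155,215,270,285))):
    im=s["pixels"]
    g=mask(im,(10,70,150),(21,190,255),gb);c=big(g);res[n,"g"]=cv2.minAreaRect(c)
    y=mask(im,(22,150,120),(34,255,255),rb);c=cv2.findNonZero(y);e=cv2.fitEllipse(cv2.convexHull(c));res[n,"r"]=e
    j=mask(im,(50,80,40),(85,255,255),jb);c=big(j);res[n,"j"]=cv2.fitEllipse(cv2.convexHull(c)); 
    res[n,"jb"]=c
    for k in"grj":print(n,k,np.round(np.concatenate([np.ravel(q) for q in res[n,k]]),1))
    o=im.copy()
    o[g>0]=(255,0,255);o[y>0]=(255,255,0);cv2.ellipse(o,res[n,"j"],(0,0,255),1);cv2.imwrite(f"pics/m{n}.png",o)
    w=mask(im,(0,0,120),(180,50,255),cb);c=cv2.convexHull(big(cv2.morphologyEx(w,cv2.MORPH_CLOSE,np.ones((3,3)))));q=cv2.approxPolyDP(c,5,True).reshape(-1,2)
    print("caddy",[np.round(plane(s,p,81)[:2]).tolist() for p in q])
    print("grip ends",cv2.boxPoints(res[n,"g"]).round(1).tolist())
for k in"gr":print(k,tri(S,res["side",k][0],T,res["top",k][0]))
E
```

```text
side [[25, 97, 235], [26, 86, 239], [25, 155, 164], [17, 123, 158]]
top [[25, 108, 217], [22, 116, 217], [20, 255, 105], [28, 255, 194]]
side g [301.5 279.   15.   20.    0. ]
side r [309.4 294.8  29.3  32.4 179.3]
side j [395.5 168.6  49.6  51.8  30.8]
caddy [[478.0, 61.0], [331.0, 273.0], [344.0, 303.0], [482.0, 406.0], [649.0, 267.0], [619.0, 168.0]]
grip ends [[294.0, 289.0], [294.0, 269.0], [309.0, 269.0], [309.0, 289.0]]
top g [226.5 239.4   2.   19.1  85.2]
top r [232.3 248.4  28.9  30.2  87. ]
top j [429.4 237.5  54.7  59.   88.9]
caddy [[498.0, 110.0], [432.0, 145.0], [409.0, 230.0], [442.0, 356.0], [498.0, 382.0], [552.0, 351.0], [572.0, 227.0], [542.0, 141.0]]
grip ends [[216.89999389648438, 239.1999969482422], [236.0, 237.60000610351562], [236.10000610351562, 239.60000610351562], [217.10000610351562, 241.1999969482422]]
g (array([509.4652338 , 197.35431403, 141.72648226]), np.float64(0.5659174414545735))
r (array([491.39667466, 194.942415  ,  88.80420999]), np.float64(1.356132692496923))
```

```bash
python3 - <<'E'
from h import *
from scipy.optimize import least_squares
S=r.snapshot("side");T=r.snapshot("top")
res={}
def circ(s,p,z,f=None):
    q=np.array([plane(s,u,z)[:2] for u in p]);
    rr=least_squares(lambda v:np.hypot(*(q-v[:2]).T)-v[2],[*q.mean(0),50],loss="soft_l1",f_scale=1.5).x;return rr
for n,s,gb,rb,jb in(("side",S,(288,260,312,290),(288,272,330,315),(360,130,435,205)),("top",T,(212,230,241,243),(215,238,255,268),(390,200,470,275))):
    im=s["pixels"]
    g=mask(im,(12,60,165),(27,145,255),gb);c=big(g);b=cv2.minAreaRect(c);m=cv2.moments(c)
    res[n]=(m["m10"]/m["m00"],m["m01"]/m["m00"]);print(n,"grip",np.round(res[n],1),np.round(np.ravel(b[1]),1),cv2.boxPoints(b).round(1).tolist())
    y=mask(im,(20,165,100),(36,255,255),rb);hull=cv2.convexHull(cv2.findNonZero(y)).reshape(-1,2);print("rim hull",hull.min(0),hull.max(0))
    for z in(82,92,102):print(" z",z,circ(s,hull,z).round(1))
    j=cv2.convexHull(big(mask(im,(50,80,25),(88,255,255),jb))).reshape(-1,2);print("jar hull",j.min(0),j.max(0))
    for z in(75,85,95):print(" z",z,circ(s,j if n=="top" else j[j[:,1]<165],z).round(1))
    for m2,u in((g,128),(y,255)):pass
    o=im.copy();o[g>0]=(255,0,255);o[y>0]=(255,255,0);res[n,"o"]=o
print(tri(S,res["side"],T,res["top"]))
# hand-read grip ends
print(tri(S,(305.9,266.8),T,(237.9,235.7)),tri(S,(295.3,283.5),T,(215.5,238.4)))
def zt(u,v):return(155+(u-442)/2.957,210+v/2.957)
def zs(u,v):return(230+u/3.4,250+v/3.4)
print("caddy top",[plane(T,zt(*p),81)[:2].round().tolist() for p in((489,36),(749,53),(737,191),(472,174))])
print("caddy side",[plane(S,zs(*p),81)[:2].round().tolist() for p in((20,302),(256,48),(396,152),(168,438))])
a=cv2.resize(res["side","o"][255:325,275:345],(390,390),interpolation=0);b=cv2.resize(res["top","o"][220:275,205:260],(390,390),interpolation=0)
cv2.imwrite("pics/m1.png",np.hstack([a,b]))
E
```

```text
side grip [299.9 276. ] [ 7.3 21.2] [[291.5, 283.79998779296875], [302.6000061035156, 265.79998779296875], [308.79998779296875, 269.6000061035156], [297.70001220703125, 287.6000061035156]]
rim hull [295 280] [321 313]
 z 82 [491.1 195.3  32. ]
 z 92 [488.5 199.   31.6]
 z 102 [485.9 202.6  31.1]
jar hull [372 144] [421 195]
 z 75 [ 537.1 -288.1   66. ]
 z 85 [ 533.9 -277.8   65.1]
 z 95 [ 530.8 -267.6   64.2]
top grip [226.6 237. ] [ 5.5 23.1] [[215.89999389648438, 234.6999969482422], [239.0, 233.39999389648438], [239.3000030517578, 238.8000030517578], [216.1999969482422, 240.1999969482422]]
rim hull [218 240] [251 262]
 z 82 [494.2 192.4  38.7]
 z 92 [493.8 190.2  38.3]
 z 102 [493.4 188.   37.9]
jar hull [400 210] [458 264]
 z 75 [ 531.3 -272.3   67.9]
 z 85 [ 530.5 -269.7   67.2]
 z 95 [ 529.7 -267.1   66.5]
(array([514.33982839, 196.26426715, 146.93784011]), np.float64(0.7043495524789115))
(array([518.00163151, 171.79408772, 144.40301251]), np.float64(0.7676193751988798)) (array([509.43169913, 217.9858328 , 156.26833322]), np.float64(1.9972499731314581))
caddy top [[551.0, 349.0], [543.0, 136.0], [433.0, 141.0], [440.0, 353.0]]
caddy side [[552.0, 349.0], [543.0, 139.0], [431.0, 145.0], [440.0, 354.0]]
```

View pics/m1.png

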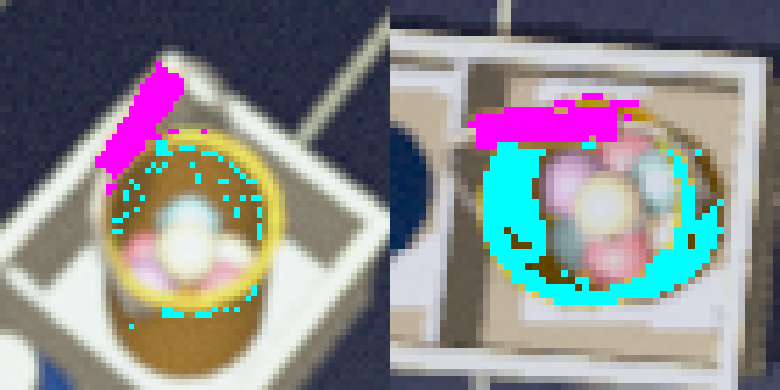

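The masks fit the grip well: about (226.7,237.7) in the top view and (300.1,276.2) in the side view. The rim centre is at about (309.8,294.5) in the side view and (234.9,248.9) in the top view. Next I'll work out the approach move.

```bash
cat >> h.py <<'E'
from scipy.spatial.transform import Rotation as Ro
def down(yaw):return Ro.from_euler("xyz",[180,0,yaw],degrees=True)
def rel(p,R,cur=None):
    s=r.sense()
    p0,R0=(np.array(s["tool_pos"]),Ro.from_euler("xyz",s["tcp_rot"],degrees=True)) if cur is None else cur
    D=R0.inv()*R;return D.as_rotvec(degrees=True).round(1).tolist(),R0.inv().apply(np.array(p,float)-p0).round(1).tolist()
def st():
    s=r.sense();print(round(s["time"],2),"tcp",s["tool_pos"].round(1),s["tcp_rot"].round(1),"J",s["joint_pos"].round(1),"F",s["ft_force"].round(1),"gap",round(s["finger_gap"],1),"grip",round(s["grip_force"],1))
E
python3 - <<'E'
from h import *
S=r.snapshot("side");T=r.snapshot("top")
print("grip",tri(S,(300.1,276.2),T,(226.7,237.7)),"rim",tri(S,(309.8,294.5),T,(234.9,248.9)))
print("ends@144",[plane(T,p,144)[:2].round(1).tolist() for p in((215.8,238.4),(237.9,235.9))],[plane(S,p,144)[:2].round(1).tolist() for p in((295,284),(306,267.2))])
print("mug",plane(T,(356,140),100),plane(S,(295,158),100),"disp",plane(T,(283,145),60))
print(rel((512,196,215),down(95)))
E
```

```text
grip (array([513.2968973 , 196.14944055, 146.88696085]), np.float64(0.368086895493249)) rim (array([491.81865977, 190.83033277,  81.57205303]), np.float64(0.9509741163122724))
ends@144 [[511.2, 221.0], [517.9, 172.0]] [[512.1, 214.3], [517.1, 172.1]]
mug [760.26525613 -91.97444278 100.        ] [756.17638913 -95.11165918 100.        ] disp [755.96407433  88.9650537   60.        ]
([-0.0, -0.0, -76.1], [547.8, -619.6, 16.3])
```
Grip yaw: (6.7, -49) → y axis=( -0.13,1) → ψ≈7.5°. Grip centre (513.5,196,145.5). Yaw 97. Target: (513.5,196,215).

The rows are not in the units I measure in: shifts go in units of 5 mm. I convert before sending: 6 mm is 1.2, -619 mm is -123.8.

Call:
steer_hand:
  increments: [0,0,-10,14,-15.6,0.4,60,0,0,-20,28,-31.2,0.8,60,0,0,-30,42,-46.8,1.2,60,0,0,-40,55.6,-62.4,1.6,60,0,0,-50,69.2,-78,2,60,0,0,-60,82.8,-93.6,2.4,60,0,0,-70,96.4,-109.2,2.8,60,0,0,-78,109.8,-123.8,3.2,60]

```text
time: 1.4
tool_pos: [387.7, -104.6, 222.1]
tcp_rot: [179.9, 0.0, 97.2]
ft_force: [1.5, -0.3, -0.1]
finger_gap: 59.7
grip_force: 0.0
```

Call:
steer_hand:
  increments: [0,0,0,0,0,0,60,0,0,0,0,0,0,60]

```text
time: 1.65
tool_pos: [387.1, -106.5, 221.8]
tcp_rot: [-180.0, 0.0, 96.9]
ft_force: [-0.1, 0.1, -0.1]
finger_gap: 59.9
grip_force: 0.0
```

```bash
python3 - <<'E'
from h import *
st();print(rel((513.5,196,127),down(97)))
E
```

```text
1.65 tcp [ 387.1 -106.5  221.8] [-180.     0.    96.9] J [-22.7 -24.8 115.3  -0.   89.5 -29.6] F [-0.1  0.1 -0.1] gap 59.9 grip 0.0
([-0.0, 0.0, -0.1], [285.1, 161.9, 94.6])
```

To row units: 7 mm is 1.4, 285 mm is 57.

Call:
steer_hand:
  increments: [0,0,0,9.6,5.4,0.2,60,0,0,0,19.2,10.8,0.4,60,0,0,0,28.8,16.2,0.8,60,0,0,0,38,21.6,1,60,0,0,0,47.6,27,1.2,60,0,0,0,57,32.4,1.4,60,0,0,0,57,32.4,1.4,60,0,0,0,57,32.4,1.4,60]

```text
time: 2.65
tool_pos: [514.2, 193.9, 214.3]
tcp_rot: [-179.9, 0.0, 96.7]
ft_force: [-0.1, -0.3, -0.2]
finger_gap: 60.1
grip_force: 0.0
```

```bash
python3 - <<'E'
from h import *
st();print(rel((513.5,196,127),down(97)))
s=r.snapshot("top");t=r.snapshot("side")
cv2.imwrite("pics/a1.png",np.hstack([cv2.resize(t["pixels"][220:340,240:370],(390,360)),cv2.resize(s["pixels"][200:290,170:268],(392,360))]))
E
```

```text
2.65 tcp [514.2 193.9 214.3] [-179.9    0.    96.7] J [15.3  0.2 94.6 -0.  85.2  8.6] F [-0.1 -0.3 -0.2] gap 60.1 grip 0.0
([-0.1, 0.0, -0.3], [2.2, -0.3, 87.3])
```

View pics/a1.png

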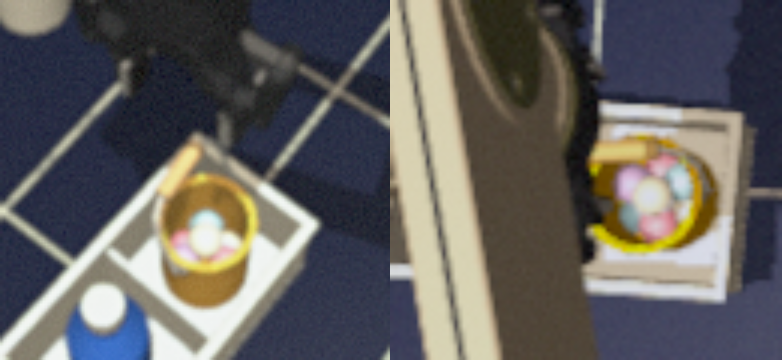

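The fingers straddle the grip from above, with the grip visible at crop (180,168) in the side view and (625,150) in the top view. Descending and closing.

To row units: 2 mm is 0.4, 87 mm is 17.4.

Call:
steer_hand:
  increments: [0,0,0,0.4,0,8,60,0,0,0,0.4,0,14,60,0,0,0,0.4,0,17.4,60,0,0,0,0.4,0,17.4,60,0,0,0,0.4,0,17.4,0,0,0,0,0.4,0,17.4,0,0,0,0,0.4,0,17.4,0,0,0,0,0.4,0,17.4,0]
  squeeze: 50

```text
time: 3.75
tool_pos: [514.3, 198.5, 128.9]
tcp_rot: [179.9, -0.0, 96.9]
ft_force: [-0.3, 0.7, 5.0]
finger_gap: 10.1
grip_force: 48.8
```

Call:
steer_hand:
  increments: [0,0,0,0,0,0,0,0,0,0,0,0,0,0,0,0,0,0,0,0,0]
  squeeze: 80

```text
time: 4.12
tool_pos: [514.4, 198.5, 128.9]
tcp_rot: [179.9, -0.0, 96.9]
ft_force: [-0.0, 1.7, 5.7]
finger_gap: 8.9
grip_force: 77.9
```

To row units: -10 mm is -2, -45 mm is -9.

Call:
steer_hand:
  increments: [0,0,0,0,0,-0.8,0,0,0,0,0,0,-2,0,0,0,0,0,0,-3.6,0,0,0,0,0,0,-5.6,0,0,0,0,0,0,-7.6,0,0,0,0,0,0,-9,0,0,0,0,0,0,-9,0,0,0,0,0,0,-9,0]

```text
time: 5.12
tool_pos: [513.3, 197.9, 172.4]
tcp_rot: [-180.0, 0.0, 96.9]
ft_force: [0.0, 0.5, -2.2]
finger_gap: 9.5
grip_force: 77.9
```

```bash
python3 - <<'E'
from h import *
st()
t=r.snapshot("side");cv2.imwrite("pics/a2.png",cv2.resize(t["pixels"][200:340,230:370],(560,560)))
E
```

```text
5.12 tcp [513.3 197.9 172.4] [-180.     0.    96.9] J [15.7  1.8 97.5 -0.  80.8  8.8] F [ 0.   0.5 -2.2] gap 9.5 grip 77.9
```

View pics/a2.png

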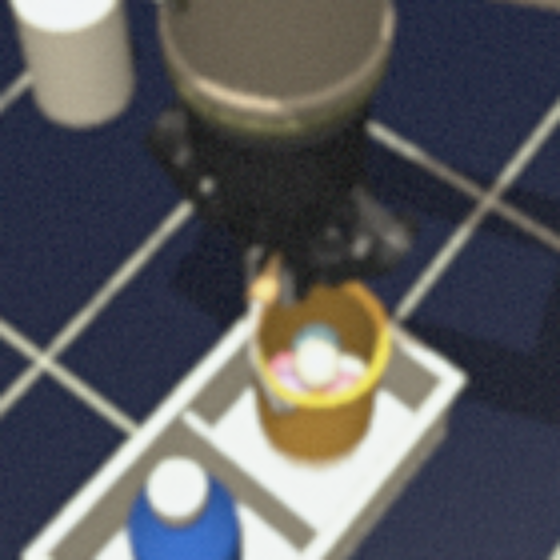

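The side view shows the pail hanging upright at about crop (320,370) with all the balls inside. The wrist reads -2.2 N, which matches its weight. I'll raise it clear of the caddy and carry it over.

Call:
steer_hand:
  increments: [0,0,0,0,0,-1,0,0,0,0,0,0,-2.8,0,0,0,0,0,0,-5.2,0,0,0,0,0,0,-7.6,0,0,0,0,0,0,-10,0,0,0,0,0,0,-12,0,0,0,0,0,0,-13,0,0,0,0,0,0,-13,0]

```text
time: 6.18
tool_pos: [513.7, 198.0, 238.0]
tcp_rot: [180.0, -0.0, 96.9]
ft_force: [0.0, 0.2, -2.2]
finger_gap: 9.0
grip_force: 77.8
```

```bash
python3 - <<'E'
from h import *
st();print(rel((580,0,225),down(85)))
E
```

```text
6.17 tcp [513.7 198.  238. ] [180.   -0.   96.9] J [15.7 -0.4 92.7  0.  87.6  8.8] F [ 0.   0.2 -2.2] gap 9.0 grip 77.8
([0.0, -0.0, 11.9], [-204.5, 42.1, 13.0])
```

To row units: 35 mm is 7, -170 mm is -34.

Call:
steer_hand:
  increments: [0,0,1,-1.6,0.4,0,0,0,0,3,-5,1,0,0,0,0,4,-9.4,2,0,0,0,0,5,-14.4,3,0,0,0,0,6,-19.4,4,0,0,0,0,7,-24.4,5,0,0,0,0,8,-29.4,6,0,0,0,0,9,-34,7,0,0]

```text
time: 7.18
tool_pos: [568.7, 31.1, 237.3]
tcp_rot: [-180.0, 0.0, 87.7]
ft_force: [0.5, 0.4, -3.2]
finger_gap: 9.3
grip_force: 77.9
```

Call:
steer_hand:
  increments: [0,0,1,-3.2,0.6,0,0,0,0,2,-5.4,1,0,0,0,0,3,-6.6,1.4,1,0,0,0,3,-6.8,1.4,2.4,0,0,0,3,-6.8,1.4,4.4,0,0,0,3,-6.8,1.4,6.4,0,0,0,3,-6.8,1.4,8,0,0,0,3,-6.8,1.4,8,0]

```text
time: 8.18
tool_pos: [573.7, -0.6, 196.5]
tcp_rot: [-179.9, -0.0, 84.9]
ft_force: [-0.3, -0.8, -2.4]
finger_gap: 9.2
grip_force: 77.9
```

```bash
python3 - <<'E'
from h import *
st()
t=r.snapshot("side");T=r.snapshot("top");cv2.imwrite("pics/a3.png",np.hstack([cv2.resize(t["pixels"][130:300,290:460],(400,400)),cv2.resize(T["pixels"][160:290,240:370],(400,400))]))
E
```

```text
8.18 tcp [573.7  -0.6 196.5] [-179.9   -0.    84.9] J [-5.2  4.6 92.   0.  83.5 -0.1] F [-0.3 -0.8 -2.4] gap 9.2 grip 77.9
```

View pics/a3.png

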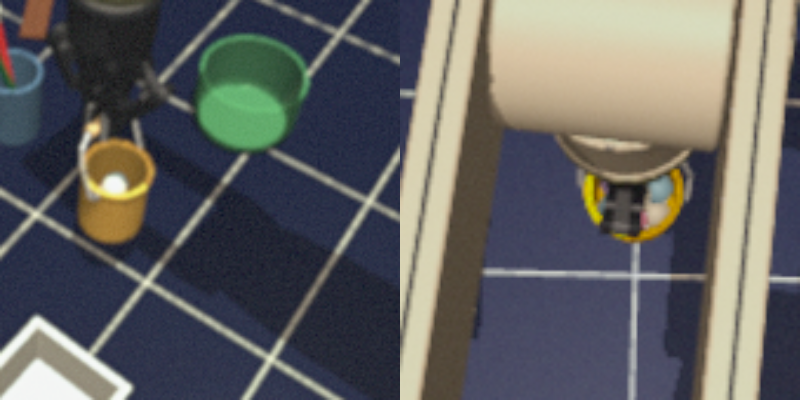

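The pail hangs upright in the open at side crop (115,190), well clear of the jar and caddy. Lowering it now, with the last part slow.

To row units: 40 mm is 8, 74 mm is 14.8.

Call:
steer_hand:
  increments: [0,0,0,0,0,2.4,0,0,0,0,0,0,5.2,0,0,0,0,0,0,8,0,0,0,0,0,0,10.4,0,0,0,0,0,0,12.4,0,0,0,0,0,0,13.8,0,0,0,0,0,0,14.6,0,0,0,0,0,0,14.8,0]

```text
time: 9.28
tool_pos: [574.5, -0.9, 123.7]
tcp_rot: [180.0, -0.0, 84.9]
ft_force: [0.3, 0.3, -2.4]
finger_gap: 8.9
grip_force: 77.9
```

Call:
steer_hand:
  increments: [0,0,0,0,0,0.2,0,0,0,0,0,0,0.4,0,0,0,0,0,0,0.6,0,0,0,0,0,0,0.8,0,0,0,0,0,0,0.8,0]

```text
time: 9.9
tool_pos: [574.3, -0.9, 119.6]
tcp_rot: [-180.0, -0.0, 84.9]
ft_force: [-0.5, 1.0, -2.7]
finger_gap: 9.4
grip_force: 77.9
```

To row units: 3 mm is 0.6, 2 mm is 0.4.

Call:
steer_hand:
  increments: [0,0,0,0,0,0.2,0,0,0,0,0,0,0.4,0,0,0,0,0,0,0.6,0,0,0,0,0,0,0.6,0]

```text
time: 10.4
tool_pos: [575.7, -1.0, 118.2]
tcp_rot: [179.8, -0.0, 84.9]
ft_force: [1.6, 0.1, 5.0]
finger_gap: 9.3
grip_force: 78.8
```

Call:
steer_hand:
  increments: [0,0,0,0,0,0.2,0,0,0,0,0,0,0.4,0,0,0,0,0,0,0.4,0]

```text
time: 10.78
tool_pos: [576.9, -1.1, 117.7]
tcp_rot: [179.7, 0.0, 84.9]
ft_force: [1.8, 0.7, 11.7]
finger_gap: 9.1
grip_force: 79.5
```

Call:
steer_hand:
  increments: [0,0,0,0,0,-0.2,0,0,0,0,0,0,-0.4,0,0,0,0,0,0,-0.4,16,0,0,0,0,0,-0.4,30,0,0,0,0,0,-0.4,45,0,0,0,0,0,-0.4,45]
  squeeze: 20

```text
time: 11.52
tool_pos: [574.1, -0.8, 116.3]
tcp_rot: [-180.0, -0.0, 84.9]
ft_force: [0.8, -0.5, -0.1]
finger_gap: 45.0
grip_force: 0.0
```

Call:
steer_hand:
  increments: [0,0,0,0,0,-3,45,0,0,0,0,0,-8,45,0,0,0,0,0,-13,45,0,0,0,0,0,-18,60]

```text
time: 12.02
tool_pos: [574.7, -0.9, 208.9]
tcp_rot: [179.9, -0.0, 84.9]
ft_force: [0.1, -0.5, 0.3]
finger_gap: 59.7
grip_force: 0.0
```

```bash
python3 - <<'E'
from h import *
st()
t=r.snapshot("side");T=r.snapshot("top");cv2.imwrite("pics/a4.png",np.hstack([cv2.resize(t["pixels"][160:260,290:390],(400,400)),cv2.resize(T["pixels"][180:260,280:360],(400,400))]))
E
```

```text
12.03 tcp [574.7  -0.9 208.9] [179.9  -0.   84.9] J [-5.2  4.1 91.2  0.  84.6 -0.1] F [ 0.1 -0.5  0.3] gap 59.7 grip 0.0
```

View pics/a4.png

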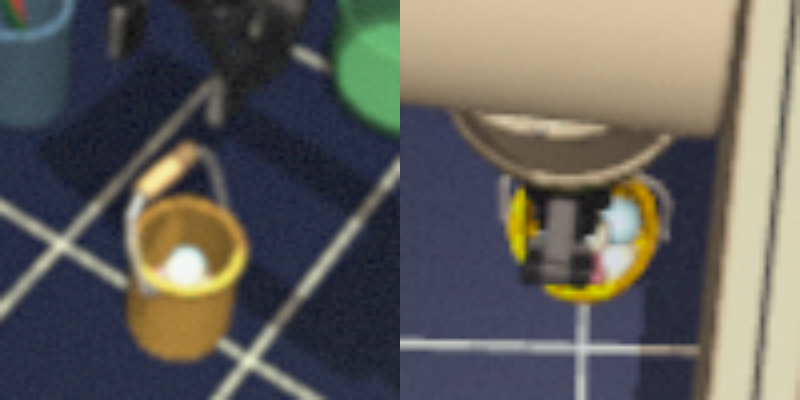

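The pail stands upright and released at side crop (190,244) for the rim centre, with the handle leaning away. I'll locate it again and plan the body grasp with the tool tilted 60° outward.

```bash
python3 - <<'E'
from h import *
S=r.snapshot("side");T=r.snapshot("top")
m=mask(S["pixels"],(12,140,60),(34,255,255),(315,195,360,255));c=big(m);print("side body bbox",cv2.boundingRect(c))
print("rim",tri(S,(337.5,221),T,(316.6,225.8)),"side@80",plane(S,(337.5,221),80),"top@80",plane(T,(316.6,225.8),80))
# silhouette bottom row of the pail in the side view: its centre column and lowest point
q=c.reshape(-1,2);b=q[q[:,1]==q[:,1].max()].mean(0);print(b,"bottom front @0",plane(S,b,0))
print("grip@140",plane(S,(332,202.5),138))
R=down(-5)*Ro.from_euler("y",60,degrees=True)
print(R.as_matrix().round(3),rel((420,10,220),R))
E
```

```text
side body bbox (322, 209, 29, 41)
rim (array([551.36663286,  -1.64646645,  81.52686724]), np.float64(0.43754527485560357)) side@80 [552.10010511  -2.56278334  80.        ] top@80 [551.31375053  -1.694642    80.        ]
[334. 249.] bottom front @0 [537.56317613  24.61843689   0.        ]
grip@140 [572.15175604  -1.74773638 138.        ]
[[ 0.498 -0.087  0.863]
 [-0.044 -0.996 -0.075]
 [ 0.866  0.    -0.5  ]] ([-46.6, 46.7, 80.9], [-2.9, -155.3, -12.6])
```

Call:
steer_hand:
  increments: [0,0,10,0,0,-3,85,0,0,20,0,-3,-4.4,85,0,0,30,0,-7,-4.4,85,0,0,40,0,-12,-4.4,85,0,0,50,0,-17,-4.4,85,0,0,60,0,-22,-4.4,85,0,0,70,0,-27,-4.4,85,0,0,80,0,-30,-4.4,85]

```text
time: 13.22
tool_pos: [423.4, 12.6, 227.3]
tcp_rot: [-180.0, 0.1, 4.6]
ft_force: [-0.5, 0.4, -0.3]
finger_gap: 85.0
grip_force: 0.0
```

Call:
steer_hand:
  increments: [0,0,9.5,0,0,0,85,0,0,9.5,0,0,0,85]

```text
time: 13.48
tool_pos: [424.4, 12.5, 227.7]
tcp_rot: [-180.0, 0.1, -4.5]
ft_force: [-0.1, 0.1, -1.3]
finger_gap: 84.9
grip_force: 0.0
```

```bash
python3 - <<'E'
from h import *
st()
R=down(-5)*Ro.from_euler("y",60,degrees=True);print(rel((430,8,200),R))
E
```

```text
13.47 tcp [424.4  12.5 227.7] [-1.8e+02  1.0e-01 -4.5e+00] J [ -5.2 -20.7 111.6   0.   89.1  89.3] F [-0.1  0.1 -1.3] gap 84.9 grip 0.0
([-0.2, 60.1, 0.4], [6.0, 4.1, 27.7])
```

To row units: 6 mm is 1.2, 3 mm is 0.6.

Call:
steer_hand:
  increments: [0,10,0,0,0,0,85,0,20,0,0,0,0,85,0,30,0,0,0,0,85,0,40,0,0.6,0,0.6,85,0,50,0,1.2,0,1.2,85,0,60,0,2,0,2,85,0,60,0,2,0,2,85]

```text
time: 14.35
tool_pos: [555.5, 52.0, 266.2]
tcp_rot: [177.9, -56.2, -4.1]
ft_force: [-0.5, -0.1, -0.4]
finger_gap: 85.2
grip_force: 0.0
```

```bash
python3 - <<'E'
from h import *
st()
R=down(-5)*Ro.from_euler("y",60,degrees=True);p=np.array([551.5,-2,45])
z=R.as_matrix()[:,2];print(rel(p+z*(27-110),R),p+z*(27-110))
E
```

```text
14.35 tcp [555.5  52.  266.2] [177.9 -56.2  -4.1] J [  7.9 -51.  143.1 -21.6  34.6 114.9] F [-0.5 -0.1 -0.4] gap 85.2 grip 0.0
([1.3, 3.8, 0.5], [-189.3, 51.5, 42.1]) [479.893417     4.26476425  86.5       ]
```

The 60° tilt runs out of reach this close in: J2 and J3 hit their limits. I'll fit a small kinematic model to the logged poses to choose a pose the arm can hold.

```bash
cat > k.py <<'E'
from h import *
from scipy.optimize import least_squares
D=[([-75.996,7.512,85.321,0,87.26,-4.89],[194.2,-567.2,230.3]),([-22.7,-24.8,115.3,0,89.5,-29.6],[387.1,-106.5,221.8]),([15.3,.2,94.6,0,85.2,8.6],[514.2,193.9,214.3]),
([15.7,1.8,97.5,0,80.8,8.8],[513.3,197.9,172.4]),([15.7,-.4,92.7,0,87.6,8.8],[513.7,198,238]),([-5.2,4.6,92,0,83.5,-.1],[573.7,-.6,196.5]),([-5.2,4.1,91.2,0,84.6,-.1],[574.7,-.9,208.9]),([-5.2,-20.7,111.6,0,89.1,89.3],[424.4,12.5,227.7]),([7.9,-51,143.1,-21.6,34.6,114.9],[555.5,52,266.2])]
E=lambda a,q:Ro.from_euler(a,q,degrees=True)
def fk(v,q):
    d1,a1,L2,A,B,e,L=v
    p=E("z",q[3]).apply(np.array([0,0,A])+E("y",q[4]).apply([0,0,L]))+[B,0,0]
    p=E("y",q[1]).apply(E("y",q[2]).apply(p)+[0,0,L2])
    return E("z",q[0]).apply(p+[a1,e,d1])
def fit():
    f=lambda v:np.concatenate([fk(v,q)-p for q,p in D])
    o=least_squares(f,[350,0,350,350,50,50,200]);return o.x,np.abs(o.fun).max()
def ik(v,rr,z,tilt):  # planar r (arm plane), height, outward tilt of tool from down; returns q2,q3,q5
    d1,a1,L2,A,B,e,L=v;t=np.radians(180-tilt)
    def f(q):
        s=q[0]+q[1];return [a1+L2*np.sin(q[0])+A*np.sin(s)+B*np.cos(s)+L*np.sin(t)-rr,d1+L2*np.cos(q[0])+A*np.cos(s)-B*np.sin(s)+L*np.cos(t)-z]
    o=least_squares(f,np.radians([0,95]),bounds=(np.radians([-51,1.3]),np.radians([129,143])));q=np.degrees(o.x);return q.round(1),round(180-tilt-q.sum(),1),round(np.abs(o.fun).max(),1)
E
python3 - <<'E'
from k import *
v,e=fit();print(v.round(1),e)
for t in(30,40,50,60):
    print(t,[(x,z,ik(v,x,z,t)) for x,z in((575,32),(480,90),(520,70))])
for t in(-30,-45,-60):print(t,[(x,z,ik(v,x,z,t)) for x,z in((600,140),(560,140))])
E
```

```text
[313.    4.  368.  548.8  55.4  51.3 365.3] 0.7671059612923727
30 [(575, 32, (array([ -8.5, 129.3]), np.float64(29.2), np.float64(0.0))), (480, 90, (array([-36.7, 142.4]), np.float64(44.3), np.float64(0.0))), (520, 70, (array([-24.4, 137. ]), np.float64(37.4), np.float64(0.0)))]
40 [(575, 32, (array([-12.8, 137.8]), np.float64(15.0), np.float64(0.0))), (480, 90, (array([-33.2, 143. ]), np.float64(30.2), np.float64(54.9))), (520, 70, (array([-27.4, 143. ]), np.float64(24.4), np.float64(20.4)))]
50 [(575, 32, (array([-10.9, 143. ]), np.float64(-2.1), np.float64(9.2))), (480, 90, (array([-23.3, 143. ]), np.float64(10.3), np.float64(107.4))), (520, 70, (array([-17.9, 143. ]), np.float64(4.9), np.float64(67.8)))]
60 [(575, 32, (array([  1.2, 143. ]), np.float64(-24.2), np.float64(29.1))), (480, 90, (array([ -5.7, 143. ]), np.float64(-17.3), np.float64(135.2))), (520, 70, (array([ -3.1, 143. ]), np.float64(-19.9), np.float64(91.5)))]
-30 [(600, 140, (array([41.4, 56.8]), np.float64(111.8), np.float64(0.0))), (560, 140, (array([34.9, 66.1]), np.float64(109.0), np.float64(0.0)))]
-45 [(600, 140, (array([58.4, 37.1]), np.float64(129.5), np.float64(0.0))), (560, 140, (array([50.4, 49.6]), np.float64(125.0), np.float64(0.0)))]
-60 [(600, 140, (array([80.6,  8.9]), np.float64(150.5), np.float64(0.0))), (560, 140, (array([66.7, 31.9]), np.float64(141.5), np.float64(0.0)))]
```

The model fits to 0.8 mm and shows the tool is 365 mm long from the wrist. A sideways tilt using J4 therefore suits the pour much better. I need the pail's handle plane turned 90°, so the handle leans away from a sideways approach. First I'll check that plan with IK.

```bash
cat >> k.py <<'E'
LO=np.array([-169,-51,1.5,-76.5,.2,-152]);HI=np.array([169,129,143,256,156,152])
def fkR(q):return E("z",q[0])*E("y",q[1]+q[2])*E("z",q[3])*E("y",q[4])*E("z",q[5]+90)
def ik6(v,p,R,q0):
    f=lambda q:np.r_[(fk(v,q)-p)/10,((fkR(q).inv()*R).as_rotvec())*10]
    o=least_squares(f,np.clip(q0,LO+.1,HI-.1),bounds=(LO,HI),x_scale=30);return o.x,np.abs(o.fun).max()
def tool(tilt,g,side=1):
    # tool z: tilted by tilt from down towards heading g (deg); tool y horizontal, perpendicular to g
    z=np.array([np.cos(np.radians(g))*np.sin(np.radians(tilt)),np.sin(np.radians(g))*np.sin(np.radians(tilt)),-np.cos(np.radians(tilt))])
    y=side*np.array([-np.sin(np.radians(g)),np.cos(np.radians(g)),0]);return Ro.from_matrix(np.c_[np.cross(y,z),y,z])
E
python3 - <<'E'
from k import *
v,e=fit();s=r.sense();print(np.abs((fkR(s["joint_pos"]).inv()*Ro.from_euler("xyz",s["tcp_rot"],degrees=True)).as_rotvec(degrees=True)).max())
P=np.array([551,-2,42.]);J=np.array([531,-330,150.])
for side in(1,-1):
  for b in(60,50):
    q=np.array([-30,20,90,b,85,0 if 0 else (-90 if side<0 else 90)])
    print("side",side,"beta",b)
    seq=[("pre",P,b,-110),("grasp",P,b,0),("lift",P+[0,0,120],b,0),("over",J,b,0)]+[(f"t{t}",J-[0,0,15*(t>75)],b-t,0) for t in(30,60,90,110,115)]
    for n,p,bb,back in seq:
        R=tool(bb,90,side);z=R.as_matrix()[:,2];q,er=ik6(v,p+z*(27+back),R,q);print(n,q.round(0),round(er,2))
E
```

```text
1.868575875359816e-14
side 1 beta 60
pre [-40.  39.  83.  43. 102. 132.] 0.0
grasp [-33.  38.  91.  47.  93. 131.] 0.0
lift [-33.  26.  92.  48. 100. 138.] 0.0
over [-53.  55.  51.  38. 122. 133.] 0.0
t30 [-47.  33.  70.  20.  99. 132.] 0.0
t60 [-37.  15.  88.   0.  77. 143.] 0.0
t90 [-28.   6. 103. -20.  59. 152.] 1.44
t110 [-26.   0. 111. -29.  50. 152.] 3.26
t115 [-26.  -1. 113. -31.  48. 152.] 3.74
side 1 beta 50
pre [-37.  30.  88.  38.  96. 136.] 0.0
grasp [-30.  31.  95.  42.  86. 134.] 0.0
lift [-30.  20.  94.  42.  95. 142.] 0.0
over [-52.  47.  57.  31. 115. 131.] 0.0
t30 [-44.  26.  76.  14.  92. 134.] 0.0
t60 [-32.  11.  93.  -9.  70. 151.] 0.0
t90 [-27.   3. 107. -24.  54. 152.] 2.33
t110 [-26.  -2. 114. -34.  46. 152.] 4.22
t115 [-26.  -4. 116. -36.  44. 152.] 4.7
side -1 beta 60
pre [-40.  39.  83.  43. 102. -48.] 0.0
grasp [-33.  38.  91.  47.  93. -49.] 0.0
lift [-33.  26.  92.  48. 100. -42.] 0.0
over [-53.  55.  51.  38. 122. -47.] 0.0
t30 [-47.  33.  70.  20.  99. -48.] 0.0
t60 [-37.  15.  88.  -0.  77. -37.] 0.0
t90 [-22.   9. 102. -32.  61.  -8.] 0.0
t110 [-13.  13. 107. -58.  62.  17.] 0.0
t115 [-11.  15. 108. -64.  64.  23.] 0.0
side -1 beta 50
pre [-37.  30.  88.  38.  96. -44.] 0.0
grasp [-30.  31.  95.  42.  86. -46.] 0.0
lift [-30.  20.  94.  42.  95. -38.] 0.0
over [-52.  47.  57.  31. 115. -49.] 0.0
t30 [-44.  26.  76.  14.  92. -46.] 0.0
t60 [-32.  11.  93.  -9.  70. -29.] 0.0
t90 [-17.  10. 105. -45.  60.   4.] 0.0
t110 [-10.  17. 108. -69.  66.  28.] 0.0
t115 [ -8.  20. 108. -74.  69.  33.] 0.0
```

The plan works with tool y facing +x and a 60° side approach from the -y side. Pouring toward +y stays inside the joint limits up to about 115°. I'll go back above the handle, lift slightly, turn the pail 90° and set it down.

```bash
python3 - <<'E'
from k import *
print(rel((450,5,240),down(-5)))
E
```

```text
([1.5, -56.2, -0.2], [-78.4, 57.0, -68.0])
```

The rows are not in the units I measure in: shifts go in units of 5 mm. I convert before sending: -78 mm is -15.6, -68 mm is -13.6.

Call:
steer_hand:
  increments: [0,-9,0,-2.6,1.8,-2.2,60,0,-18,0,-5.2,3.8,-4.4,60,0,-28,0,-7.8,5.6,-6.8,60,0,-37,0,-10.4,7.6,-9,60,0,-47,0,-13,9.4,-11.2,60,1,-56,0,-15.6,11.4,-13.6,60,1,-56,0,-15.6,11.4,-13.6,60]

```text
time: 15.22
tool_pos: [449.7, 3.5, 238.0]
tcp_rot: [179.9, 0.2, -5.6]
ft_force: [-0.2, -0.2, -0.1]
finger_gap: 60.5
grip_force: 0.0
```

```bash
python3 - <<'E'
from k import *
st();print(rel((574.3,-1,205),down(85)))
E
```

```text
15.22 tcp [449.7   3.5 238. ] [179.9   0.2  -5.6] J [-6.000e+00 -1.640e+01  1.072e+02 -1.000e-01  8.940e+01  8.960e+01] F [-0.2 -0.2 -0.1] gap 60.5 grip 0.0
([-0.1, 0.2, -90.6], [124.6, -7.7, 32.6])
```

To row units: 124 mm is 24.8, 110 mm is 22.

Call:
steer_hand:
  increments: [0,0,-10,3.2,-0.2,0.8,60,0,0,-20,6.4,-0.4,1.6,60,0,0,-30,9.6,-0.6,2.4,60,0,0,-40,12.8,-0.8,3.2,60,0,0,-50,16,-1,4,60,0,0,-60,19.2,-1.2,4.8,60,0,0,-70,22,-1.4,5.6,60,0,0,-80,24.8,-1.6,6.4,60]

```text
time: 16.23
tool_pos: [574.3, 0.6, 208.3]
tcp_rot: [179.7, 0.1, 74.8]
ft_force: [-0.0, -0.5, -0.5]
finger_gap: 59.9
grip_force: 0.0
```

Call:
steer_hand:
  increments: [0,0,-10.5,0,0,0,60,0,0,-10.5,0,0,0,60,0,0,-10.5,0,0,0,60]

```text
time: 16.6
tool_pos: [573.6, 0.3, 208.5]
tcp_rot: [179.8, 0.1, 84.7]
ft_force: [-0.2, -0.1, -0.0]
finger_gap: 59.9
grip_force: 0.0
```

```bash
python3 - <<'E'
from k import *
st();print(rel((574.3,-1,119),down(85)))
E
```

```text
16.6 tcp [5.736e+02 3.000e-01 2.085e+02] [1.798e+02 1.000e-01 8.470e+01] J [-5.   3.9 91.5 -0.1 84.5  0.3] F [-0.2 -0.1 -0. ] gap 59.9 grip 0.0
([0.2, 0.1, -0.3], [-1.0, 0.5, 89.5])
```

To row units: -1 mm is -0.2, 89 mm is 17.8.

Call:
steer_hand:
  increments: [0,0,0,-0.2,0,8,60,0,0,0,-0.2,0,14,60,0,0,0,-0.2,0,17.8,60,0,0,0,-0.2,0,17.8,60,0,0,0,-0.2,0,17.8,0,0,0,0,-0.2,0,17.8,0,0,0,0,-0.2,0,17.8,0,0,0,0,-0.2,0,17.8,0]
  squeeze: 60

```text
time: 17.6
tool_pos: [574.7, -1.2, 120.5]
tcp_rot: [179.8, 0.1, 84.8]
ft_force: [1.6, 0.3, 6.4]
finger_gap: 9.7
grip_force: 58.8
```

Call:
steer_hand:
  increments: [0,0,0,0,0,0,0,0,0,0,0,0,-0.8,0,0,0,0,0,0,-2,0,0,0,0,0,0,-3.6,0,0,0,0,0,0,-4.8,0,0,0,0,0,0,-5.2,0,0,0,0,0,0,-5.2,0]
  squeeze: 80

```text
time: 18.48
tool_pos: [573.8, -1.2, 145.3]
tcp_rot: [179.9, 0.1, 84.8]
ft_force: [0.5, 0.9, -3.4]
finger_gap: 9.1
grip_force: 78.1
```

Call:
steer_hand:
  increments: [0,0,-3,0,0,0,0,0,0,-8,0,0,0,0,0,0,-14,0,0,0,0,0,0,-21,0,0,0,0,0,0,-28,0,0,0,0,0,0,-35,0,0,0,0,0,0,-42,0,0,0,0,0,0,-49,0,0,0,0]

```text
time: 19.48
tool_pos: [573.4, -1.2, 144.7]
tcp_rot: [-179.9, 0.1, 134.1]
ft_force: [0.2, 0.2, -2.0]
finger_gap: 8.7
grip_force: 78.1
```

Call:
steer_hand:
  increments: [0,0,-7,0,0,0,0,0,0,-14,0,0,0,0,0,0,-21,0,0,0,0,0,0,-28,0,0,0,0,0,0,-35,0,0,0,0,0,0,-41,0,0,0,0,0,0,-45,0,0,0,0,0,0,-46,0,0,0,0]

```text
time: 20.48
tool_pos: [573.4, -1.2, 144.7]
tcp_rot: [-179.9, 0.0, 179.8]
ft_force: [-0.1, -0.3, -2.5]
finger_gap: 8.5
grip_force: 78.1
```

```bash
python3 - <<'E'
from k import *
st()
E
```

```text
20.48 tcp [573.4  -1.2 144.7] [-179.9    0.   179.8] J [ -5.2   6.6  95.4  -0.1  78.  -95. ] F [-0.1 -0.3 -2.5] gap 8.5 grip 78.1
```

Call:
steer_hand:
  increments: [0,0,0,0,0,1,0,0,0,0,0,0,2.2,0,0,0,0,0,0,3.4,0,0,0,0,0,0,4.2,0,0,0,0,0,0,4.6,0,0,0,0,0,0,4.8,0,0,0,0,0,0,5,0,0,0,0,0,0,5,0]

```text
time: 21.48
tool_pos: [574.1, -1.1, 120.8]
tcp_rot: [-179.9, 0.1, 179.8]
ft_force: [-1.0, 0.6, 1.8]
finger_gap: 8.9
grip_force: 78.5
```

Call:
steer_hand:
  increments: [0,0,0,0,0,0.2,0,0,0,0,0,0,0.4,0,0,0,0,0,0,0.4,0]

```text
time: 21.85
tool_pos: [575.1, -0.9, 120.7]
tcp_rot: [-179.9, 0.3, 179.8]
ft_force: [-4.1, 2.7, 13.7]
finger_gap: 8.9
grip_force: 80.0
```

To row units: -2 mm is -0.4, -1 mm is -0.2.

Call:
steer_hand:
  increments: [0,0,0,0,0,-0.2,0,0,0,0,0,0,-0.4,0,0,0,0,0,0,-0.4,16,0,0,0,0,0,-0.4,30,0,0,0,0,0,-0.4,45,0,0,0,0,0,-0.4,45]
  squeeze: 20

```text
time: 22.6
tool_pos: [573.7, -1.3, 120.0]
tcp_rot: [-179.9, 0.1, 179.8]
ft_force: [0.4, 0.1, -0.4]
finger_gap: 45.0
grip_force: 0.0
```

Call:
steer_hand:
  increments: [0,0,0,0,0,-3,45,0,0,0,0,0,-8,45,0,0,0,0,0,-14,45,0,0,0,0,0,-20,60,0,0,0,0,-6,-23,60,0,0,0,0,-16,-23,60,0,0,0,0,-27,-23,85,0,0,0,0,-38,-23,85]

```text
time: 23.6
tool_pos: [573.2, -192.7, 237.1]
tcp_rot: [-179.9, 0.2, 179.9]
ft_force: [1.5, 0.0, 0.6]
finger_gap: 85.0
grip_force: 0.0
```

```bash
python3 - <<'E'
from k import *
st()
t=r.snapshot("side");T=r.snapshot("top");cv2.imwrite("pics/a5.png",np.hstack([cv2.resize(t["pixels"][150:250,290:390],(400,400),interpolation=2),cv2.resize(T["pixels"][170:270,280:380],(400,400),interpolation=2)]))
v,_=fit();P=np.array([574,-23,42.]);q=np.array([-40,39,83,43,102,-48.])
for b,back in((60,-110),(60,0)):
    R=tool(b,90,-1);z=R.as_matrix()[:,2];q,er=ik6(v,P+z*(27+back),R,q);print(q.round(0),er.round(2),P+z*(27+back),rel(P+z*(27+back),R))
E
```

```text
23.6 tcp [ 573.2 -192.7  237.1] [-179.9    0.2  179.9] J [-2.340e+01  7.900e+00  8.420e+01 -1.000e-01  8.770e+01 -1.132e+02] F [1.5 0.  0.6] gap 85.0 grip 0.0
[-40.  43.  77.  43. 104. -46.] 0.0 [574.         -94.88010851  83.5       ] ([-46.6, 47.1, 80.5], [-0.4, 102.2, 152.7])
[-33.  42.  85.  47.  94. -48.] 0.0 [5.74000000e+02 3.82685902e-01 2.85000000e+01] ([-46.6, 47.1, 80.5], [0.4, 197.7, 207.3])
```

View pics/a5.png

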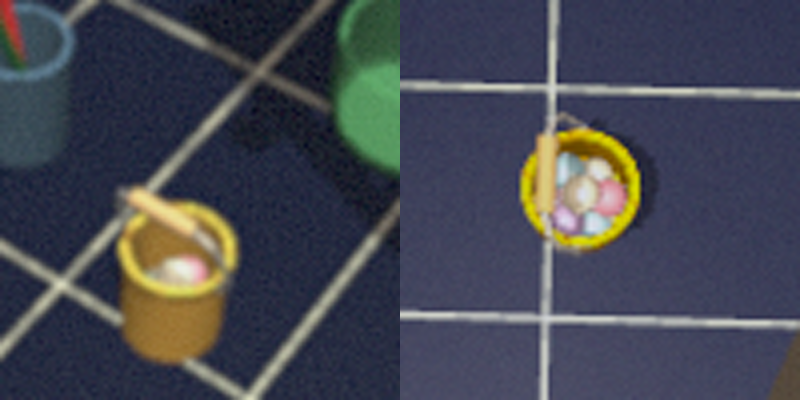

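Upright, with all seven balls inside and the handle leaning to +y. The rim centre is at about (325.3,217.4) in the top view and (334.5,212.4) in the side view. I'll triangulate it and plan the approach.

```bash
python3 - <<'E'
from k import *
S=r.snapshot("side");T=r.snapshot("top")
c,e=tri(S,(334.5,212.4),T,(325.3,217.4));print(c.round(1),e,plane(S,(334.5,212.4),80).round(1),plane(T,(325.3,217.4),80).round(1))
P=np.array([*plane(T,(325.3,217.4),80)[:2],42.])
R=tool(60,90,-1);z=R.as_matrix()[:,2]
for b in(-130,-100,0):print(b,rel(P+z*(27+b),R),(P+z*(27+b)).round(1))
R1=down(90);print("yaw first",rel((P[0],-130,200),R1))
E
```

```text
[573.  -21.8  77.3] 1.3473120723022183 [572.7 -19.8  80. ] [572.1 -22.   80. ]
-130 ([-46.6, 47.0, 80.7], [1.6, 81.1, 142.7]) [ 572.1 -111.2   93.5]
-100 ([-46.6, 47.0, 80.7], [1.7, 107.1, 157.7]) [572.1 -85.3  78.5]
0 ([-46.6, 47.0, 80.7], [2.3, 193.8, 207.5]) [572.1   1.3  28.5]
yaw first ([-0.0, 0.2, 89.7], [1.3, 62.2, 36.3])
```

To row units: 15 mm is 3, 8 mm is 1.6.

Call:
steer_hand:
  increments: [0,0,10,0,1.6,0,85,0,0,20,0,3,0,85,0,0,30,0,3,0,85,0,0,40,0,3,0,85,0,0,50,0,3,0,85,0,0,60,0,3,0,85,0,0,70,0,3,0,85,0,0,80,0,3,0,85]

```text
time: 24.8
tool_pos: [573.4, -174.3, 236.3]
tcp_rot: [179.9, 0.1, 99.6]
ft_force: [0.7, 0.2, 0.2]
finger_gap: 85.1
grip_force: 0.0
```

Call:
steer_hand:
  increments: [0,0,10,0,0,0,85,0,10,10,0,0,0,85,0,20,10,0,0,0,85]

```text
time: 25.18
tool_pos: [574.2, -173.5, 238.0]
tcp_rot: [-178.4, -20.0, 89.7]
ft_force: [0.3, -0.2, -0.9]
finger_gap: 85.3
grip_force: 0.0
```

```bash
python3 - <<'E'
from k import *
st();P=np.array([572.5,-21.5,42.]);R=tool(60,90,-1);z=R.as_matrix()[:,2]
print(rel(P+z*(27-115),R),(P+z*(27-115)).round(1))
E
```

```text
25.18 tcp [ 574.2 -173.5  238. ] [-178.4  -20.    89.7] J [-31.6  16.4  76.7  16.4  98.6 -30.8] F [ 0.3 -0.2 -0.9] gap 85.3 grip 0.0
([-1.3, 40.0, -0.8], [19.2, 2.6, 168.8]) [572.5 -97.7  86. ]
```

To row units: 169 mm is 33.8, 140 mm is 28.

Call:
steer_hand:
  increments: [0,9,0,0.8,0,4,85,0,18,0,1.6,0.2,10,85,0,27,0,2.4,0.4,16,85,-1,36,-1,3.2,0.6,22,85,-1,40,-1,3.8,0.6,28,85,-1,40,-1,3.8,0.6,33.8,85,-1,40,-1,3.8,0.6,33.8,85]

```text
time: 26.05
tool_pos: [570.4, -98.2, 81.1]
tcp_rot: [-178.9, -60.0, 89.4]
ft_force: [-0.4, -0.2, 0.0]
finger_gap: 84.8
grip_force: 0.0
```

```bash
python3 - <<'E'
from k import *
st();P=np.array([572.5,-21.5,42.]);R=tool(60,90,-1);z=R.as_matrix()[:,2]
print(rel(P+z*27,R))
t=r.snapshot("side");T=r.snapshot("top");cv2.imwrite("pics/a6.png",np.hstack([cv2.resize(t["pixels"][130:260,290:420],(400,400),interpolation=2),cv2.resize(T["pixels"][150:280,270:400],(400,400),interpolation=2)]))
E
```

```text
26.05 tcp [570.4 -98.2  81.1] [-178.9  -60.    89.4] J [-40.   43.2  76.   42.8 104.3 -46.2] F [-0.4 -0.2  0. ] gap 84.8 grip 0.0
([-0.5, 0.0, -0.3], [4.5, 3.1, 113.0])
```

View pics/a6.png

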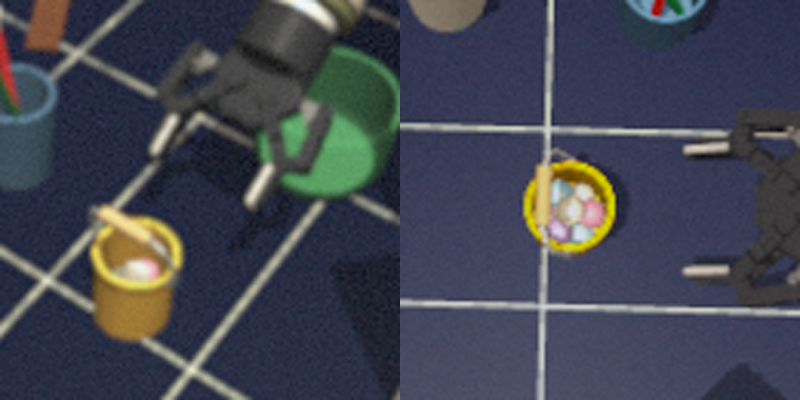

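The fingers straddle the pail's line: in the top crop they are at rows 149 and 270 with the pail centre at 207, so the computed +3 mm shift agrees. Moving in and gripping the body.

To row units: 113 mm is 22.6, 4 mm is 0.8.

Call:
steer_hand:
  increments: [0,0,0,0.8,0.6,4,85,0,0,0,0.8,0.6,9,85,0,0,0,0.8,0.6,14,85,0,0,0,0.8,0.6,19,85,0,0,0,0.8,0.6,21.6,85,0,0,0,0.8,0.6,22.6,85,0,0,0,0.8,0.6,22.6,85]
  squeeze: 30

```text
time: 27.02
tool_pos: [574.2, -1.3, 29.5]
tcp_rot: [-179.5, -59.8, 89.7]
ft_force: [-0.1, -0.5, 0.7]
finger_gap: 85.1
grip_force: 0.0
```

Call:
steer_hand:
  increments: [0,0,0,0,0,0,40,0,0,0,0,0,0,40,0,0,0,0,0,0,40,0,0,0,0,0,0,40,0,0,0,0,0,0,40]

```text
time: 27.65
tool_pos: [574.7, -1.9, 30.1]
tcp_rot: [-179.6, -59.8, 89.8]
ft_force: [-0.1, -3.7, 5.8]
finger_gap: 66.3
grip_force: 33.9
```

```bash
python3 - <<'E'
from k import *
st()
E
```

```text
27.65 tcp [574.7  -1.9  30.1] [-179.6  -59.8   89.8] J [-33.3  42.   84.5  46.3  94.8 -47.5] F [-0.1 -3.7  5.8] gap 66.3 grip 33.9
```

To row units: 65 mm is 13, 4 mm is 0.8.

Call:
steer_hand:
  increments: [0,0,0,0,0,0,40,0,0,0,0.8,0,-0.4,40,0,0,0,2.4,0,-1.4,40,0,0,0,5,0,-2.8,40,0,0,0,8.6,0,-5,40,0,0,0,13,0,-7.6,40,0,0,0,17,0,-9.8,40,0,0,0,18.4,0,-10.6,40]
  squeeze: 45

```text
time: 28.65
tool_pos: [575.4, -1.2, 138.1]
tcp_rot: [-179.8, -59.7, 90.0]
ft_force: [0.2, -0.7, -2.6]
finger_gap: 65.7
grip_force: 50.1
```

Call:
steer_hand:
  increments: [0,0,0,2,0,-1.2,40,0,0,0,3.2,0,-1.8,40,0,0,0,3.4,0,-2,40]

```text
time: 29.02
tool_pos: [574.7, -0.8, 155.4]
tcp_rot: [-179.4, -59.8, 89.7]
ft_force: [0.1, -0.7, -2.1]
finger_gap: 65.6
grip_force: 50.1
```

```bash
python3 - <<'E'
from k import *
st()
Pg=np.array([531,-330,152.]);R=tool(60,90,-1);z=R.as_matrix()[:,2];print(rel(Pg+z*27,R),Pg+z*27)
# jar from top view: arm no longer above it? report its ellipse
for n,bx in(("side",(360,130,435,205)),("top",(390,200,470,275))):
    s=r.snapshot(n);j=cv2.convexHull(big(mask(s["pixels"],(50,80,25),(88,255,255),bx))).reshape(-1,2);print(n,j.min(0),j.max(0))
E
```

```text
29.02 tcp [574.7  -0.8 155.4] [-179.4  -59.8   89.7] J [-33.2  30.1  85.9  47.4 102.  -39.7] F [ 0.1 -0.7 -2.1] gap 65.6 grip 50.1
([-0.3, 0.2, -0.2], [-168.6, -44.4, -255.6]) [ 531.        -306.6173141  138.5      ]
side [374 144] [421 194]
top [400 227] [431 262]
```

To row units: -85 mm is -17, -40 mm is -8.

Call:
steer_hand:
  increments: [0,0,0,-0.8,-0.2,-1.2,40,0,0,0,-2.4,-0.6,-3.8,40,0,0,0,-5,-1.4,-7.6,40,0,0,0,-8,-2,-12,40,0,0,0,-11,-2.8,-16.6,40,0,0,0,-14,-3.6,-21.2,40,0,0,0,-17,-4.4,-25.8,40,0,0,0,-20,-5.2,-30.4,40]

```text
time: 30.12
tool_pos: [548.4, -185.2, 145.1]
tcp_rot: [-179.4, -59.8, 89.6]
ft_force: [-0.3, -0.2, -2.0]
finger_gap: 65.7
grip_force: 50.3
```

Call:
steer_hand:
  increments: [0,0,0,-3,-0.8,-4.6,40,0,0,0,-6,-1.6,-9.2,40,0,0,0,-9,-2.4,-13.6,40,0,0,0,-11.2,-3,-17.2,40,0,0,0,-12.8,-3.4,-19.6,40,0,0,0,-13.6,-3.6,-20.6,40,0,0,0,-13.6,-3.6,-20.6,40]

```text
time: 31.0
tool_pos: [530.9, -306.7, 138.1]
tcp_rot: [-179.4, -59.8, 89.6]
ft_force: [0.1, 0.3, -2.0]
finger_gap: 65.7
grip_force: 50.3
```

```bash
python3 - <<'E'
from k import *
st()
v,_=fit();q=r.sense()["joint_pos"];Pg=np.array([532,-330,152.])
for t in(0,20,40,60,80,100,115):
    R=tool(60-t,90,-1);z=R.as_matrix()[:,2];p=Pg-[0,0,17*max(0,t-60)/55]+z*27;q,e=ik6(v,p,R,q);print(t,rel(p,R),q.round(0),e.round(2))
T=r.snapshot("top");t=r.snapshot("side");cv2.imwrite("pics/a7.png",np.hstack([cv2.resize(t["pixels"][70:230,310:470],(400,400)),cv2.resize(T["pixels"][160:320,360:520],(400,400))]))
E
```

```text
31.0 tcp [ 530.9 -306.7  138.1] [-179.4  -59.8   89.6] J [-53.   54.7  51.1  37.6 122.  -46.9] F [ 0.1  0.3 -2. ] gap 65.7 grip 50.3
0 ([-0.2, 0.2, -0.2], [0.4, 1.1, -0.1]) [-53.  55.  51.  38. 122. -47.] 0.0
20 ([-0.3, -19.8, -0.2], [-8.9, 1.1, -1.7]) [-50.  40.  63.  26. 107. -49.] 0.0
40 ([-0.3, -39.8, -0.1], [-17.0, 1.2, -6.4]) [-44.  27.  76.  14.  92. -46.] 0.0
60 ([-0.3, -59.8, -0.1], [-23.1, 1.2, -13.5]) [-37.  15.  88.   0.  77. -37.] 0.0
80 ([-0.3, -79.8, -0.0], [-31.6, 1.2, -19.2]) [-27.   9.  98. -20.  65. -20.] 0.0
100 ([-0.3, -99.8, 0.0], [-37.0, 1.2, -25.5]) [-17.   9. 105. -45.  61.   4.] 0.0
115 ([-0.4, -114.8, 0.1], [-38.9, 1.2, -29.9]) [-11.  15. 108. -64.  64.  22.] 0.0
```

View pics/a7.png

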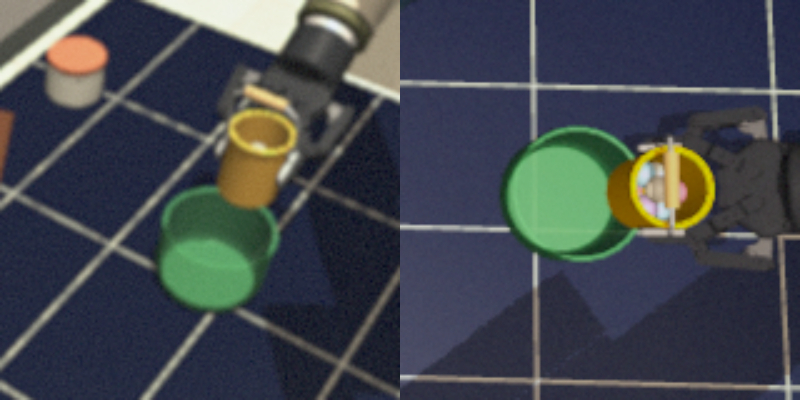

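The pail is upright beside the jar wall, in line with it: in the top crop the jar is at (572,193) and the pail at (673,188). I'll tip in stages, slowing as the balls start to roll.

To row units: -6 mm is -1.2, -5 mm is -1.

Call:
steer_hand:
  increments: [0,-6,0,-0.6,0.2,0,40,0,-13,0,-1.2,0.2,-0.2,40,0,-20,0,-1.8,0.2,-0.4,40,0,-27,0,-2.4,0.2,-0.8,40,0,-34,0,-3,0.2,-1,40,0,-41,0,-3.4,0.2,-1.4,40,0,-48,0,-4,0.2,-1.8,40,0,-54,0,-4.4,0.2,-2.2,40]

```text
time: 32.1
tool_pos: [532.6, -325.4, 125.9]
tcp_rot: [-179.8, -5.6, 90.2]
ft_force: [-0.3, 0.1, -2.5]
finger_gap: 65.8
grip_force: 50.8
```

```bash
python3 - <<'E'
from k import *
st();Pg=np.array([532,-330,152.])
for t in(60,75,90,105,115):
    R=tool(60-t,90,-1);z=R.as_matrix()[:,2];print(t,rel(Pg-[0,0,17*max(0,t-60)/55]+z*27,R))
E
```

```text
32.1 tcp [ 532.6 -325.4  125.9] [-179.8   -5.6   90.2] J [-38.6  18.3  84.2   4.3  81.3 -39.6] F [-0.3  0.1 -2.5] gap 65.8 grip 50.8
60 ([-0.2, -5.6, 0.2], [-4.7, -0.6, 0.5])
75 ([-0.2, -20.6, 0.3], [-12.0, -0.6, 3.5])
90 ([-0.2, -35.6, 0.3], [-18.7, -0.6, 4.8])
105 ([-0.1, -50.6, 0.3], [-24.3, -0.6, 4.6])
115 ([-0.1, -60.6, 0.3], [-27.2, -0.6, 3.8])
```

To row units: -19 mm is -3.8, -17 mm is -3.4.

Call:
steer_hand:
  increments: [0,-5,0,-0.8,0,0.2,40,0,-10,0,-1.4,0,0.4,40,0,-15,0,-1.8,0,0.6,40,0,-20,0,-2.4,0,0.8,40,0,-24,0,-2.8,0,0.8,40,0,-28,0,-3,0,0.8,40,0,-32,0,-3.4,0,1,40,0,-36,0,-3.8,0,1,40]

```text
time: 33.1
tool_pos: [532.0, -343.7, 118.1]
tcp_rot: [-179.7, 30.3, 90.3]
ft_force: [-0.1, 0.2, -1.8]
finger_gap: 65.5
grip_force: 50.9
```

Call:
steer_hand:
  increments: [0,-4,0,-0.4,0,0,40,0,-8,0,-0.6,0,0,40,0,-12,0,-0.8,0,-0.1,40,0,-16,0,-1.2,0,-0.2,40,0,-20,0,-1.4,0,-0.2,40,0,-24,0,-1.6,0,-0.2,40,0,-24,0,-1.6,0,-0.2,40,0,-24,0,-1.6,0,-0.2,40]

```text
time: 34.1
tool_pos: [532.6, -350.8, 123.4]
tcp_rot: [-179.6, 54.1, 90.5]
ft_force: [0.4, 0.7, -0.7]
finger_gap: 65.5
grip_force: 51.2
```

```bash
python3 - <<'E'
from k import *
st()
T=r.snapshot("top");t=r.snapshot("side");cv2.imwrite("pics/a8.png",np.hstack([cv2.resize(t["pixels"][90:230,330:470],(400,400)),cv2.resize(T["pixels"][160:300,370:510],(400,400))]))
E
```

```text
34.1 tcp [ 532.6 -350.8  123.4] [-179.6   54.1   90.5] J [-11.4  14.3 106.8 -62.2  63.9  20.5] F [ 0.4  0.7 -0.7] gap 65.5 grip 51.2
```

View pics/a8.png

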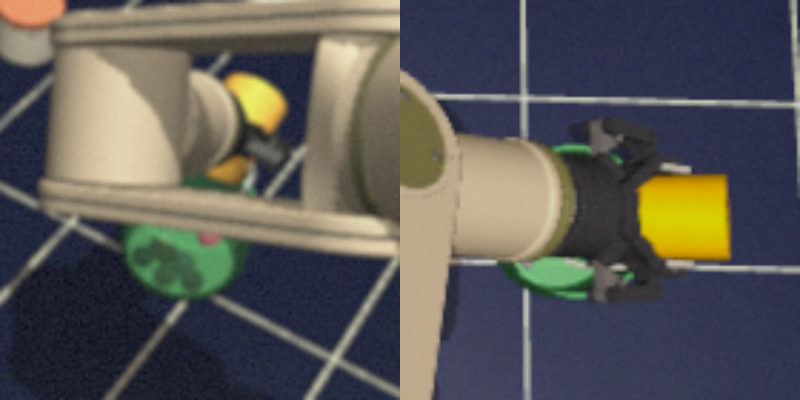

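The balls lie on the jar floor, dark in the arm's shadow around crop (165,255), with a red one at (210,238). The pail shows only its underside. I've now viewed 12 pictures, over the limit of 10, so I'll check by numbers from here. I'll tip a little further, hold, and bring the pail back upright.

Call:
steer_hand:
  increments: [0,-2,0,0,0,0,40,0,-4,0,0,0,0,40,0,-5,0,0,0,0,40,0,-5,0,0,0,0,40,0,-5,0,0,0,0,40,0,-5,0,0,0,0,40]

```text
time: 34.95
tool_pos: [532.6, -351.4, 123.5]
tcp_rot: [-179.5, 59.2, 90.5]
ft_force: [-0.4, 0.6, -1.4]
finger_gap: 66.0
grip_force: 51.2
```

```bash
python3 - <<'E'
from k import *
st();Pg=np.array([532,-330,152.])
for t in(115,80,40,0):
    R=tool(60-t,90,-1);z=R.as_matrix()[:,2];print(t,rel(Pg+[0,0,6]+z*27,R))
E
```

```text
34.95 tcp [ 532.6 -351.4  123.5] [-179.5   59.2   90.5] J [ -9.6  16.9 107.1 -67.9  66.1  26.4] F [-0.4  0.6 -1.4] gap 66.0 grip 51.2
115 ([-0.0, 4.2, 0.3], [-16.7, -0.7, -9.1])
80 ([-0.1, 39.2, 0.3], [-1.6, -0.6, -15.1])
40 ([-0.2, 79.2, 0.2], [7.9, -0.6, -31.0])
0 ([-0.3, 119.2, 0.2], [4.9, -0.6, -49.2])
```

Call:
steer_hand:
  increments: [0,5,0,-3.4,0,-1.8,40,0,14,0,-2.4,0,-2,40,0,23,0,-1.6,0,-2.4,40,0,32,0,-0.8,0,-2.6,40,0,41,0,-0.2,0,-3.2,40,0,50,0,0.2,0,-3.8,40,0,60,0,0.8,0,-4.6,40,0,69,0,1.2,0,-5.4,40]

```text
time: 35.95
tool_pos: [532.8, -325.7, 133.4]
tcp_rot: [-179.9, -10.0, 90.1]
ft_force: [-0.0, 0.1, -2.4]
finger_gap: 65.8
grip_force: 51.1
```

```bash
python3 - <<'E'
from k import *
st();Pg=np.array([532,-330,158.])
for t in(25,0):
    R=tool(60-t,90,-1);z=R.as_matrix()[:,2];print(t,rel(Pg+z*27,R))
E
```

```text
35.95 tcp [ 532.8 -325.7  133.4] [-179.9  -10.    90.1] J [-40.5  20.4  81.1   7.5  85.1 -41.8] F [-0.   0.1 -2.4] gap 65.8 grip 51.1
25 ([-0.2, 25.0, 0.1], [11.4, -0.8, -0.5])
0 ([-0.2, 50.0, 0.1], [20.7, -0.8, -7.6])
```

To row units: 21 mm is 4.2, 19 mm is 3.8.

Call:
steer_hand:
  increments: [0,9,0,0.8,0,0,40,0,18,0,1.6,0,0,40,0,27,0,2.4,0,-0.2,40,0,36,0,3.2,0,-0.6,40,0,44,0,3.8,0,-1.2,40,0,50,0,4.2,0,-1.6,40,0,50,0,4.2,0,-1.6,40,0,50,0,4.2,0,-1.6,40]

```text
time: 36.95
tool_pos: [532.7, -305.9, 143.5]
tcp_rot: [-179.5, -59.6, 89.7]
ft_force: [0.4, 0.6, -1.4]
finger_gap: 65.8
grip_force: 51.2
```

```bash
python3 - <<'E'
from k import *
st();F=[]
T=r.snapshot("top");S=r.snapshot("side");im=T["pixels"]
hsv=cv2.cvtColor(im,cv2.COLOR_BGR2HSV)
b=(395,205,465,275)
g=mask(im,(45,70,25),(90,255,255),b)
h=cv2.convexHull(big(g));fill=np.zeros_like(g);cv2.drawContours(fill,[h],-1,255,-1)
ball=cv2.morphologyEx(cv2.bitwise_and(fill,cv2.bitwise_not(g)),cv2.MORPH_OPEN,np.ones((3,3)))
n,l,st_,ce=cv2.connectedComponentsWithStats(ball)
print([(st_[i][:5].tolist(),ce[i].round(1).tolist()) for i in range(1,n)])
# colour map of the jar interior, coarse text
for y in range(214,264,3):print(y," ".join(f"{hsv[y,x,0]:3d}/{hsv[y,x,1]:3d}" for x in range(402,444,4)))
E
```

```text
36.95 tcp [ 532.7 -305.9  143.5] [-179.5  -59.6   89.7] J [-52.9  54.3  51.   37.7 122.2 -46.6] F [ 0.4  0.6 -1.4] gap 65.8 grip 51.2
[([435, 223, 21, 29, 358], [447.0, 238.9]), ([407, 224, 22, 30, 374], [416.5, 237.9])]
214 116/ 95 117/ 88 118/ 91  15/ 27  65/112  66/137  66/135  68/131  69/143  62/109  64/100
217 116/102 115/101 117/ 75  62/105  67/137  65/133  66/134  68/139  66/128  71/174  65/120
220 115/ 96 118/ 87  66/148  63/114  63/ 99  64/104  64/101  64/111  65/146  67/148  68/131
223 115/100  73/175  68/ 96  62/ 91  63/102  63/ 99  63/ 97  65/102  64/100  65/131  66/122
226 108/ 89  67/133  93/ 31  87/ 41  62/ 94  30/ 28  28/ 37  63/101  64/101  63/102  68/141
229  72/149  64/109  99/ 26  89/ 36  49/ 74  80/  3  50/  7  63/ 99  64/ 98  64/ 99  67/143
232  69/141  63/100  83/ 46  47/ 57  58/ 78  22/ 43  30/ 39  65/102  63/ 96  64/101  59/ 99
235  65/146  63/ 99  61/ 79 176/ 74 174/ 64  64/101  63/ 99  63/ 97  63/ 97  63/ 99  54/103
238  65/126  55/ 71  31/ 44 175/ 65 174/ 55  64/100  64/ 97  64/ 95  63/ 95  64/103  55/ 98
241  64/124  59/ 78  32/ 19  18/ 76  27/ 55  63/ 97  63/ 98  64/ 95  63/ 97  59/ 88  63/104
244  67/115  59/ 82  29/ 43  60/ 81  69/ 83  87/ 43  63/ 98  64/ 98  58/ 81 175/ 75 177/ 76
247  68/151  63/100 154/ 51 160/ 14  92/ 42 104/ 21  70/ 75  64/ 99  51/ 79 173/ 54 174/ 58
250 108/ 40  65/143  62/ 60 151/ 38  92/ 43  96/ 31  67/ 89  63/ 96  64/101 176/ 91   5/ 78
253 118/ 84  67/140  61/ 85 150/ 27  62/ 91  66/ 80  63/ 93  63/ 96  62/ 92  63/ 93  66/131
256 118/ 82 112/ 96  68/141  63/ 93  63/ 95  63/ 94  64/ 94  63/ 96  63/ 94  67/140  64/134
259 117/ 87 116/ 82 103/ 83  61/116  63/110  64/ 97  64/ 96  64/114  65/131  69/127  68/102
262 117/ 83 115/100 115/ 81  43/ 16  71/152  66/132  63/105  66/125  67/128  66/111  71/104
```

All seven balls show as separate blobs on the jar floor in the top view, at about (412,229), (424,229), (416,237), (411,242), (421,247), (413,249) and (440,247). I'll carry the pail back to its old free spot.

The rows are not in the units I measure in: shifts go in units of 5 mm. I convert before sending: 30 mm is 6, 18 mm is 3.6.

Call:
steer_hand:
  increments: [0,0,0,1.2,0.2,1,40,0,0,0,3.6,0.8,3.8,40,0,0,0,7.2,1.8,8.4,40,0,0,0,11.4,2.8,14.8,40,0,0,0,15.2,4,21.2,40,0,0,0,19.2,5,27.6,40,0,0,0,23.2,6,34,40,0,0,0,26.8,7,40,40]

```text
time: 38.05
tool_pos: [567.0, -63.3, 159.4]
tcp_rot: [-179.6, -59.7, 89.9]
ft_force: [-0.0, -0.5, -1.6]
finger_gap: 65.7
grip_force: 51.2
```

```bash
python3 - <<'E'
from k import *
st();R=tool(60,90,-1)
print(rel((574.5,-1.9,100),R),rel((574.5,-1.9,33),R))
E
```

```text
38.05 tcp [567.  -63.3 159.4] [-179.6  -59.7   89.9] J [-37.9  33.2  81.1  44.9 106.2 -41.6] F [-0.  -0.5 -1.6] gap 65.7 grip 51.2
([-0.3, 0.3, -0.1], [-20.3, 7.9, 83.0]) ([-0.3, 0.3, -0.1], [-78.1, 8.1, 116.8])
```

To row units: 112 mm is 22.4, 109 mm is 21.8.

Call:
steer_hand:
  increments: [0,0,0,0,0.6,5,40,0,0,0,-1,1.2,9.6,40,0,0,0,-2.8,1.6,13.6,40,0,0,0,-5.2,1.6,17,40,0,0,0,-8,1.6,19,40,0,0,0,-10.8,1.6,20.6,40,0,0,0,-13,1.6,21.8,40,0,0,0,-13.8,1.6,22.4,40]

```text
time: 39.05
tool_pos: [573.9, -3.5, 41.3]
tcp_rot: [-179.3, -59.8, 89.5]
ft_force: [0.2, 0.1, -2.5]
finger_gap: 65.9
grip_force: 51.2
```

Call:
steer_hand:
  increments: [0,0,0,-0.4,0,0.2,40,0,0,0,-0.8,0,0.4,40,0,0,0,-1,0,0.6,40,0,0,0,-1,0,0.6,40]

```text
time: 39.55
tool_pos: [574.2, -3.1, 36.7]
tcp_rot: [-179.5, -59.8, 89.7]
ft_force: [-0.1, 0.7, -1.4]
finger_gap: 65.7
grip_force: 51.2
```

Call:
steer_hand:
  increments: [0,0,0,-0.2,0,0.12,40,0,0,0,-0.4,0,0.24,40,0,0,0,-0.6,0,0.34,40,0,0,0,-0.8,0,0.46,40,0,0,0,-0.8,0,0.46,40]

```text
time: 40.17
tool_pos: [574.0, -3.1, 31.7]
tcp_rot: [-179.4, -59.8, 89.7]
ft_force: [0.5, 0.4, -1.6]
finger_gap: 65.8
grip_force: 51.2
```

Call:
steer_hand:
  increments: [0,0,0,-0.2,0,0.12,40,0,0,0,-0.34,0,0.2,40,0,0,0,-0.34,0,0.2,40]

```text
time: 40.55
tool_pos: [574.1, -3.1, 30.3]
tcp_rot: [-179.5, -59.8, 89.7]
ft_force: [-0.8, 0.3, 2.5]
finger_gap: 65.6
grip_force: 51.4
```

To row units: -0.5 mm is -0.1, 0.3 mm is 0.06.

Call:
steer_hand:
  increments: [0,0,0,-0.1,0,0.06,60,0,0,0,-0.1,0,0.06,72,0,0,0,-0.1,0,0.06,80,0,0,0,-0.1,0,0.06,85,0,0,0,-0.1,0,0.06,85,0,0,0,-0.1,0,0.06,85]
  squeeze: 20

```text
time: 41.3
tool_pos: [574.1, -3.1, 29.3]
tcp_rot: [-179.4, -59.8, 89.7]
ft_force: [-0.7, 0.1, 0.7]
finger_gap: 84.9
grip_force: 0.0
```

Call:
steer_hand:
  increments: [0,0,0,0,0,-1.2,85,0,0,0,0,0,-4,85,0,0,0,0,0,-9,85,0,0,0,0,0,-15,85,0,0,0,0,0,-22,85,0,0,0,0,0,-30,85,0,0,0,0,0,-34,85,0,0,0,0,0,-34,85]

```text
time: 42.3
tool_pos: [575.5, -153.3, 116.5]
tcp_rot: [-179.8, -59.6, 89.8]
ft_force: [-1.1, 0.8, 0.2]
finger_gap: 85.2
grip_force: 0.0
```

```bash
python3 - <<'E'
from k import *
st();T=r.snapshot("top");S=r.snapshot("side")
def ell(s,b,n):
    y=mask(s["pixels"],(20,165,90),(36,255,255),b);q=cv2.findNonZero(y).reshape(-1,2);print(n,q.min(0),q.max(0));return (q.min(0)+q.max(0))/2
a=ell(T,(300,190,360,245),"top");print(plane(T,a,80).round(1))
m=mask(S["pixels"],(12,130,50),(36,255,255),(305,180,370,255));print("side body",cv2.boundingRect(big(m)))
h=cv2.cvtColor(T["pixels"],cv2.COLOR_BGR2HSV)
for y in range(204,232,3):print(y," ".join(f"{h[y,x,0]:3d}/{h[y,x,1]:3d}/{h[y,x,2]:3d}" for x in range(311,341,3)))
for y in range(223,254,3):print("jar",y," ".join(f"{h[y,x,0]:3d}/{h[y,x,1]:3d}" for x in range(402,456,4)))
E
```

```text
42.3 tcp [ 575.5 -153.3  116.5] [-179.8  -59.6   89.8] J [-43.1  44.6  69.3  41.9 109.6 -44.8] F [-1.1  0.8  0.2] gap 85.2 grip 0.0
top [311 203] [340 232]
[571.8 -22.5  80. ]
side body (320, 203, 26, 38)
204 117/ 87/ 85  13/ 87/143  24/ 87/208  27/255/191  30/255/215  29/255/207  28/255/211  26/220/147 118/ 78/ 62 117/ 93/ 85
207 115/ 93/ 90  16/122/157  24/108/218  20/255/110  21/255/104  21/255/104  21/255/125  26/255/153  28/255/206 113/ 83/ 55
210 120/ 75/ 85  24/183/198  24/109/217  27/255/175  30/255/209  23/255/194  23/255/181  21/255/129  26/255/157  30/255/175
213  29/213/169  20/159/175  24/110/217  27/255/208  30/255/218  23/255/203  23/255/202  30/255/216  21/255/127  29/255/207
216  27/255/199  19/146/177  24/114/217  30/255/219  30/255/219  23/255/203  23/255/202  30/255/219  29/255/203  27/255/205
219  26/
[... 1231 characters left out ...]
/  4  90/ 20 176/108 177/102  63/ 93  15/ 28  11/ 32  63/ 92  63/ 98  63/ 98  69/158  65/138  69/125
jar 241  62/107   0/  4 114/ 30   8/ 74 179/ 61  45/  8 135/  8 150/  8  49/ 37  60/ 86  63/100  65/127  71/163  65/132
jar 244  69/143  60/  5 156/ 20 150/  8 145/ 25 150/  4 150/  8 150/  9  21/ 28 175/ 75 176/ 75  65/137  69/135  69/145
jar 247  64/117  62/ 96 145/ 28 150/ 14  92/ 30 113/ 20  70/ 73  64/ 96  51/ 77 174/ 54 174/ 56  67/135  71/145  70/154
jar 250 108/ 46  60/128  63/ 57 152/ 38  91/ 38  96/ 31  68/ 88  63/ 98  64/101 175/ 89   7/ 76  68/139  70/130  65/115
jar 253 117/ 91  64/117  63/ 90 154/ 25  62/ 95  67/ 83  63/ 94  63/ 94  62/ 90  63/ 94  63/119  61/116  66/112  57/ 58
```

The pail is empty (only yellow inside) and upright at (572,-22), and the gripper is clear. Handing in.

```bash
python3 -c "
from bench import r
print(r.hand_in())"
```

```text
the job is handed in; nothing more can be done
None
```

The job is handed in at about 42 s and no verdict was returned: all seven balls are in the jar and the empty pail stands upright on the counter, but I viewed 12 pictures, over the limit of 10.

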